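Draw a bearing shield from the magazine with the fork and set it on the press nest

ROBOT

A 6-joint arm with a two-finger parallel gripper is mounted at the origin on the work surface; the furniture and walls round the work are solid. World frame = base frame: x ahead of the robot, y to its left, z up, the work surface at z = 0. Lengths are in m, angles in rad, forces in N, time in s.
With the tool pointing down it reaches from about 0.3 to 0.775 m from the base axis. Payload 14.6 kg.
Tool frame: the origin (TCP) lies midway between the tips of the shut fingers; the grasp point (between the pads) lies 19 mm behind it (grasp_offset is the distance from the TCP to the grasp point, in m); z points along the fingers, y is the line along which they close (so a half turn about z gives the same grasp; the last joint's range is limited). The gripper opens to 94 mm and grips with 3 to 60 N. Pads are 16 mm wide; open, the fingers measure 119 mm over their backs; the gripper's body (75 mm by 177 mm) begins 78 mm behind the grasp point.
Start: joints at [-1.261, 0.3, 1.521, -0, 1.321, -0.067], TCP at [0.202, -0.511, 0.169] pointing down, gripper open.
Joint ranges: [-3.03, 3.03], [-0.79, 2.21], [0.23, 2.52], [-1.04, 4.18], [0, 3.07], [-2.55, 2.55]. Speed limits (rad/s): [2.22, 2.22, 2.57, 3.14, 3.14, 3.14].

INTERFACE

Orientations are given as [roll, pitch, yaw] about the fixed x, y, z axes, in that order (R = Rz(yaw) Ry(pitch) Rx(roll)).
In Python, from station import * gives the robot as it stands. The module is installed in compiled form; this text tells all that it offers.
- The arm moves only by the tool send_rows, never from a script. Its argument "rows" is a list of rows, each an object of numbers: "dx", "dy", "dz": the shift along the tool's x, y, z in mm; "roll": the turn about the tool's z in degrees; "jaw": the closure, from -1 (fully open) to 1 (shut). In form: [{"dx": .., "dy": .., "dz": .., "roll": .., "jaw": ..}, ...]. A call has 1 to 12 rows; each row shifts and turns the commanded pose from where the row before left it, along the tool's axes as they then stand; what a row does not reach is not made up. A row lasts 1/12 s, in which the tool goes at most 41.7 mm and 7.16 degrees, less where a joint would pass 70% of its speed; a pose out of reach is approached as far as the arm can. A call is refused whole if a number of a shift passes 41.7 or a number of a turn 7.16, either way. A call with a gripper value outside its range is refused whole. The fingers move at their own pace and stop on an object; "force" is the grip in N (left out, the last holds). Time passes only in rows, so rows that do not move let the fingers close. It gives the time, the measured TCP pose, the force, the opening and the grip force at its end, in the units of the state.
- get_obs(): the state, without advancing time (a new reading comes with each control period).
- camera(name): name is "side" or "top"; returns a dict with "frame" (384x512x3 uint8, red, green, blue), "z_map" (384x512 float32, m along the optical axis (not along the pixel's ray), 0 where there is no reading), "camera_matrix" (3x3 intrinsics, pixels), "rvec" (rotation vector, rad) and "tvec" (3), from world to camera coordinates, as OpenCV has them. Camera axes: x right, y down, z forward; pixel columns grow to the right and rows downward; lengths in m; the calibration is good to about 2 mm. A picture is of the moment at which its call begins.
- hand_in(): hands the job in; it is judged then, once.
The state is a dict: "time_s": time; "qpos": joint angles; "joint_vel": joint speeds; "tau": joint torques, N m; "ee_pos": TCP position; "eef_rot": TCP orientation; "force": force on the tool from outside, world axes, zero at the start; "moment": the same for the moment, N m; "grip_width": finger opening in m; "grip_force": force on a finger pad.
Only numpy, scipy, OpenCV 4.12 (cv2) and the standard library are available. Lean on these libraries where they do the work, as an engineer would, in place of code of your own. Each camera call takes 0.05 s, during which the arm holds its last target. There are 200 camera calls.

TASK

Take the draw fork by its upright orange grip, draw only the bottom bearing shield out of the blue gravity magazine with it, leaving the shields above in the magazine, and carry the shield level on the fork to the press nest: set it down flat, centred on the pedestal and up to its two locating pins. Then put the fork back on its rest between the guide pegs. The shields are degreased, so no fingers on them, and leave everything else as it lies.

Things in the scene. Friction and masses are not known exactly. Their poses are not given: they have to be found in the camera images.
- fork: Flat steel draw fork, 186 x 48 mm, 5 mm thick, 0.16 kg, loose, level on its rest at the start. Origin: on the underside below the middle of the pocket a shield lies in; x along the two tines to their tips, z up. Tines at y = 12 to 24 mm on either side (24 mm free between), x = -46 to +35.5 mm, open at the tips. Behind: plate 48 mm wide to x = -60, shank 30 mm wide to x = -150 mm.
- fork_pocket (a point): Middle of the fork's pocket, on the tines' top face (5 mm above the fork's origin). On each tine the tip is turned up 4 mm (x = 30.5 to 35.5 mm) and a stop of the same height stands behind (x = -35.5 to -30.5 mm): a shield lies between these four with 3 mm play either way along x and cannot slide off. To pass under a shield, keep their tops below it.
- fork_grip (a point): Point to pinch on the fork's upright orange grip: x = -126, z = 36 mm in the fork's frame. The grip is 36 mm along the fork's x, 16 mm thick along its y, z = 5 to 55 mm. Pinch it across y from above, firmly: the shields in the magazine (0.24 kg) weigh on the far end.
- fork_rest: Fork rest, fixed on the belt 4 mm below table level: dark plate 120 x 78 mm with two black saddles 28 mm high at x = +34 and -34 mm, each between two pegs standing 8 mm higher (clear width 56 mm in front, 39 mm behind). Origin: centre of the underside; x as the tines point. The parked fork is parallel to it, its origin 84 mm ahead (+x) and 28 mm above.
- magazine: Blue gravity magazine with clear sides, fixed, base 112 x 104 mm, 170 mm high. Origin: underside of the base on the stack's axis; x points to its rear wall, the mouth looks to -x. The four shields lie flat and loose on a steel rail 16 mm wide (y = -8 to +8, x = -40 to +44 mm), its top 60 mm up; either side of the rail is free for the tines out to y = 34 mm and down to the 10 mm thick base.
- magazine_gate (a point): Lower edge of the gate: x = -31.6, z = 85 mm in the magazine's frame. Two front strips (x = -33.6 to -29.6, y = 9 to 36 mm either side) begin here and hold back all but the bottom shield; yellow flanges run from them to x = -60, z = 85 to 89 mm: draw below them straight to -x, 0 to 3 mm above the rail. Side walls (y = 31.5 mm) begin 68, the rear wall (x = 31 mm) 72 mm up. The stack drops then.
- shield_1: Grey die-cast bearing shield, a round disc 60 mm across, 20 mm high, flat underside, 0.06 kg: the bottom one of four in the magazine and the one to move. Origin: centre of the underside.
- shield_2: The second shield from below, alike; it must stay in the magazine and come down on the rail.
- shield_3: The third shield from below, alike; stays in the magazine.
- shield_4: The top shield, alike; stays in the magazine.
- nest: Press nest, fixed on the belt: carrier plate 124 x 100 mm (top 16 mm up, a dark sole 62 mm wide up to 22 mm) with a steel pedestal 16 mm wide (y = -8 to +8, x = -28 to +42 mm), top 50 mm up. Origin: underside of the carrier below the pedestal's middle line; +x points to the pins: the fork comes from -x, its tines on either side of the pedestal.
- nest_seat (a point): On the pedestal's top, where the centre of the shield's underside lies when it touches both pins: 1.5 mm ahead (+x) of the nest's origin, 50 mm above it. The two pins are 5 mm thick, stand 8 mm above the pedestal, at x = 33.6, y = -5 and +5 mm in the nest's frame.
- varnish_bottle: White bottle with a red nozzle, 42 mm across, 120 mm high, loose bystander. Origin: centre of the underside.
- stator_a: Motor stator with red windings standing on edge on the belt, 51 x 79 x 82 mm high, loose bystander. Origin: underside.
- stator_b: A second such stator standing loose on the belt, 50 x 77 x 80 mm high, bystander. Origin: underside.
- parts_cup: Green plastic cup, 70 mm across, 45 mm high, loose bystander. Origin: underside.
- screwdriver: Yellow-handled screwdriver lying flat, 173 mm long along its y, 28 mm high, loose bystander. Origin: middle of the underside.
- tape_roll: White tape roll lying flat, 68 mm across, 18 mm high, loose bystander. Origin: underside.
- side_cutters: Red side cutters lying flat, 141 mm long along their y, 11 mm high, loose bystander. Origin: underside.
There are look-alikes about, which are no part of the job. There is more than one size of the magazine; the job needs the larger.

How it is judged:
On the way, in this order (a step that is already met when the one before it is completed fails the run):
1. the bottom shield lies in the fork's pocket, drawn clear of the magazine (horizontal distance between shield_1 and magazine above 0.1 m and horizontal distance between shield_1 and fork below 0.012 m and z of shield_1 in the frame of fork between 0.002 and 0.009 m), for 0.2 s.
2. the shield stands on the nest's pedestal, up to the pins, and the fork no longer touches it (horizontal distance between shield_1 and nest_seat below 0.006 m and z of shield_1 in the frame of nest_seat between -0.003 and 0.003 m and angle between shield_1's own z axis and vertical below 0.06 rad and linear speed of shield_1 below 0.02 m/s and contact force between fork and shield_1 below 0.05 N), for 0.2 s.
At the end, for the whole second after the job is handed in: Shield 1 flat on the pedestal within 6 mm of touching both pins (height 3 mm), free of the fork; the others level in the magazine, down on the rail (8 mm sideways, 4 mm height); fork level on its rest between the pegs (14 mm lengthwise, 0.25 rad); all at rest (all of step 2 and horizontal distance between each of shield_2, shield_3, shield_4 and magazine below 0.008 m and angle between each of shield_2, shield_3, shield_4's own z axis and vertical below 0.08 rad and linear speed of each of shield_2, shield_3, shield_4, fork below 0.02 m/s and z of shield_2 in the frame of magazine between 0.056 and 0.064 m and z of shield_3 in the frame of magazine between 0.076 and 0.084 m and z of shield_4 in the frame of magazine between 0.096 and 0.104 m and horizontal distance between fork and fork_rest between 0.07 and 0.098 m and x of fork in the frame of fork_rest above 0 m and z of fork in the frame of fork_rest between 0.024 and 0.033 m and angle between fork's own z axis and vertical below 0.06 rad and angle between the x axis of fork and the x axis of fork_rest, either way round below 0.25 rad).
It fails at once if the drawn shield tips by more than 17 degrees (angle between shield_1's own z axis and vertical above 0.3 rad).
It fails at once if a shield is touched by the fingers (contact force between the fingers and shield_1 above 0.3 N or contact force between the fingers and shield_2 above 0.3 N or contact force between the fingers and shield_3 above 0.3 N or contact force between the fingers and shield_4 above 0.3 N).
It fails at once if another shield leaves the magazine (horizontal distance between any of shield_2, shield_3, shield_4 and magazine above 0.02 m).
It fails at once if a bystander is moved by more than 20 mm (distance of any of varnish_bottle, stator_a, stator_b, parts_cup, screwdriver, tape_roll, side_cutters from where it was at the start of the episode above 0.02 m).
It also fails if it takes over 58 s, if anything falls off the work surface, if the arm or the gripper's body presses on something with over 40 N, if the wrist force passes 120 N, or if a joint passes its speed limit or range.

## Working session

There is one attempt and no reset: what is moved stays moved. The work goes in short steps, Python scripts to look and compute and a tool call to move; the robot and the scene stay as the last step left them, time stands still between calls to the robot, and variables do not carry over. Pictures are saved under pics/ and viewed, at most 13 in all, crops included, and the job is handed in when it is done.

Besides the shell and the picture viewer there is one more tool, called after "Call:" in YAML: its name, and indented under it one key for each argument. send_rows: Moves the arm, as the interface text tells. Its arguments: {"type":"object","properties":{"rows":{"type":"array"},"force":{"type":"number"}},"required":["rows"]}

```bash
mkdir -p pics
cat > h.py <<'E'
from station import *
import numpy as np, cv2
def shot(n):
    c=camera(n); np.savez('%s.npz'%n,**c); return c
def load(n): return dict(np.load('%s.npz'%n))
def pts(c):
    R=cv2.Rodrigues(c['rvec'])[0]; K=c['camera_matrix']; z=c['z_map']
    v,u=np.mgrid[:z.shape[0],:z.shape[1]]
    P=np.stack([(u-K[0,2])/K[0,0]*z,(v-K[1,2])/K[1,1]*z,z],-1)
    return (P-c['tvec'].ravel())@R
E
python3 - <<'E'
from h import *
for n in('side','top'):
    c=shot(n); cv2.imwrite(f'pics/{n}0.png',cv2.resize(c['frame'][...,::-1],(800,600),interpolation=cv2.INTER_CUBIC))
    R=cv2.Rodrigues(c['rvec'])[0]; print(n,-R.T@c['tvec'].ravel(),R[2],c['camera_matrix'][0,0])
o=get_obs(); print(o)
E
```

```text
side [ 0.50631478 -0.78995795  0.64502055] [-0.03595282  0.86767259 -0.49583433] 441.163114135262
top [0.36000508 0.17606974 1.25323285] [ 9.28373649e-02  1.84006507e-04 -9.95681269e-01] 371.0187486840705
{'time_s': 0.1, 'qpos': array([-1.26064162e+00,  3.00400063e-01,  1.52153104e+00,  2.30731921e-06,
        1.32069920e+00, -6.65906987e-02]), 'joint_vel': array([-0.00024236, -0.0005081 , -0.00263018,  0.00093531,  0.00052136,
       -0.0004307 ]), 'tau': array([-3.31135161e-04, -5.32643545e+01, -3.53282082e+01,  7.08812289e-02,
        2.35169084e-02, -3.68366636e-05]), 'ee_pos': array([ 0.2022603 , -0.51115984,  0.16834649]), 'eef_rot': array([-3.14055745e+00, -7.12765954e-05,  3.76744801e-01]), 'force': array([-0.13164927, -0.07617313,  0.09021648]), 'moment': array([0.02230361, 0.01484455, 0.01959756]), 'grip_force': 0.0, 'grip_width': 0.094072427401168}
```

View pics/side0.png

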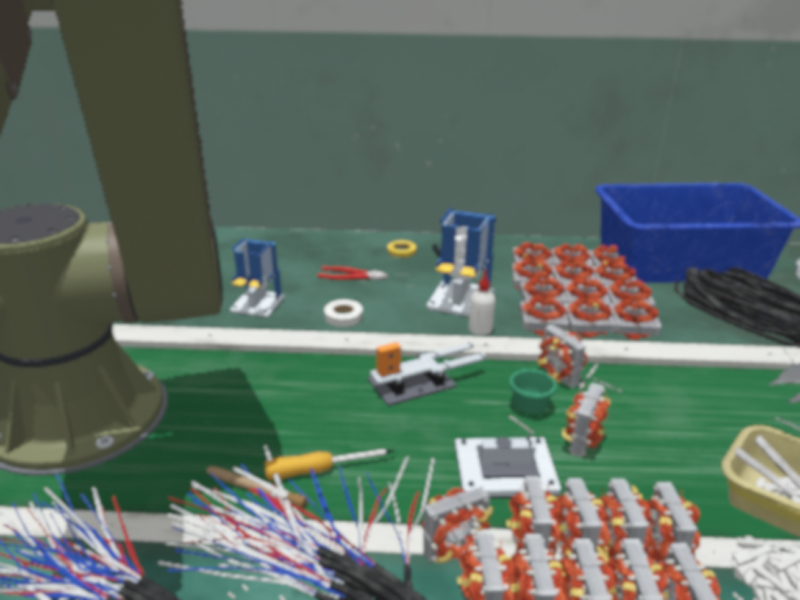

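View pics/top0.png

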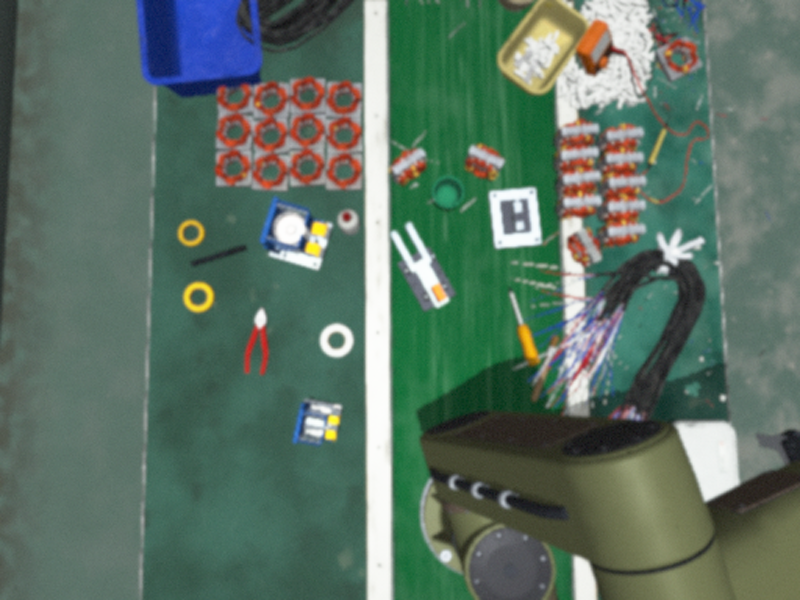

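Top view: candidates for the magazine are the larger one at (295,232) and a smaller one at (318,422). The fork with its orange grip is at (425,265) on a dark rest, and the nest is at (516,217). Possible mix-ups for the orange grip are the screwdriver handle at (528,345) and the orange box at (595,42). The description points to the larger magazine at (295,232) and the fork at (425,265). Next I'll check that with a crop and measure.

Run:
```python
from h import *
c=load('top'); s=load('side')
f=c['frame'][100:220,150:360]; a=cv2.resize(f,None,fx=3.8,fy=3.8,interpolation=cv2.INTER_CUBIC)
cv2.imwrite('pics/topcrop.png',a[...,::-1])
f=s['frame'][125:330,225:385]; a=cv2.resize(f,None,fx=2.9,fy=2.9,interpolation=cv2.INTER_CUBIC)
cv2.imwrite('pics/sidecrop.png',a[...,::-1])
for n,c in(('top',c),('side',s)):
    P=pts(c); h=cv2.cvtColor(c['frame'],cv2.COLOR_RGB2HSV).astype(int); H,S,V=h[...,0],h[...,1],h[...,2]
    ok=c['z_map']>0
    def rep(name,m):
        m=(m&ok).astype(np.uint8); k,l,st,ce=cv2.connectedComponentsWithStats(m)
        for i in range(1,k):
            if st[i,4]>=12:
                q=P[l==i]; print(n,name,st[i,4],ce[i].round(1),'med',np.median(q,0).round(4),'min',q.min(0).round(3),'max',q.max(0).round(3))
    box=(P[...,0]>.2)&(P[...,0]<.8)&(P[...,1]>-.2)&(P[...,1]<.5)
    rep('orange',(H>5)&(H<16)&(S>170)&(V>150)&box&(P[...,2]>.02))
    rep('yellow',(H>18)&(H<32)&(S>140)&(V>150)&box&(P[...,2]>.04))
    rep('blue',(H>100)&(H<120)&(S>140)&box&(P[...,2]>.03))
    rep('fork',(S<60)&(V>110)&box&(P[...,2]>.015)&(P[...,2]<.04)&(P[...,1]<.2))
```

```text
top orange 16 [195.2  90.8] med [0.788  0.3663 0.0502] min [0.781 0.356 0.042] max [0.793 0.378 0.055]
top orange 16 [172.2  93.8] med [0.7777 0.4432 0.0489] min [0.773 0.434 0.045] max [0.782 0.454 0.052]
top orange 15 [218.5  93.1] med [0.7781 0.2867 0.0511] min [0.774 0.28  0.046] max [0.783 0.301 0.053]
top orange 12 [156.8 104.4] med [0.7425 0.4933 0.0498] min [0.734 0.49  0.043] max [0.753 0.5   0.054]
top orange 13 [180.2 106.2] med [0.7337 0.4162 0.0517] min [0.726 0.409 0.046] max [0.747 0.423 0.056]
top orange 19 [227.3 105.6] med [0.7363 0.2599 0.0489] min [0.723 0.254 0.043] max [0.746 0.267 0.056]
top orange 13 [260.6 111.4] med [0.7102 0.1511 0.0619] min [0.704 0.138 0.049] max [0.719 0.161 0.071]
top orange 17 [196. 114.] med [0.7078 0.3633 0.049 ] min [0.703 0.353 0.044] max [0.713 0.373 0.054]
top orange 17 [170.7 116.9] med [0.6984 0.4473 0.0505] min [0.695 0.437 0.045] max [0.703 0.456 0.055]
top orange 15 [218.6 116.8] med [0.6973 0.2872 0.0483] min [0.693 0.277 0.043] max [0.702 0.301 0.054]
top yellow 64 [203.4 146. ] med [0.592  0.3341 0.09  ] min [0.579 0.318 
[... 2271 characters left out ...]
3  0.015] max [0.741 0.173 0.033]
side fork 41 [370.8 279.9] med [ 0.7275 -0.0475  0.0295] min [ 0.719 -0.053  0.016] max [ 0.742 -0.042  0.035]
side fork 649 [324.2 296.1] med [ 0.6258 -0.0947  0.0196] min [ 0.587 -0.119  0.015] max [ 0.668 -0.056  0.04 ]
side fork 14 [300.6 308.3] med [ 0.5767 -0.1294  0.0167] min [ 0.574 -0.134  0.016] max [ 0.58  -0.125  0.018]
side fork 15 [352.3 307.5] med [ 0.6808 -0.1208  0.0168] min [ 0.676 -0.126  0.015] max [ 0.685 -0.116  0.018]
side fork 17 [184.7 327.2] med [ 0.3548 -0.1944  0.0161] min [ 0.35  -0.199  0.015] max [ 0.361 -0.183  0.02 ]
side fork 23 [418.7 331.8] med [ 0.7889 -0.194   0.0341] min [ 0.787 -0.2    0.02 ] max [ 0.795 -0.188  0.039]
```

Run:
```python
from h import *
a=cv2.imread('pics/topcrop.png');b=cv2.imread('pics/sidecrop.png');print(a.shape,b.shape)
```

```text
(456, 798, 3) (594, 464, 3)
```

View pics/topcrop.png

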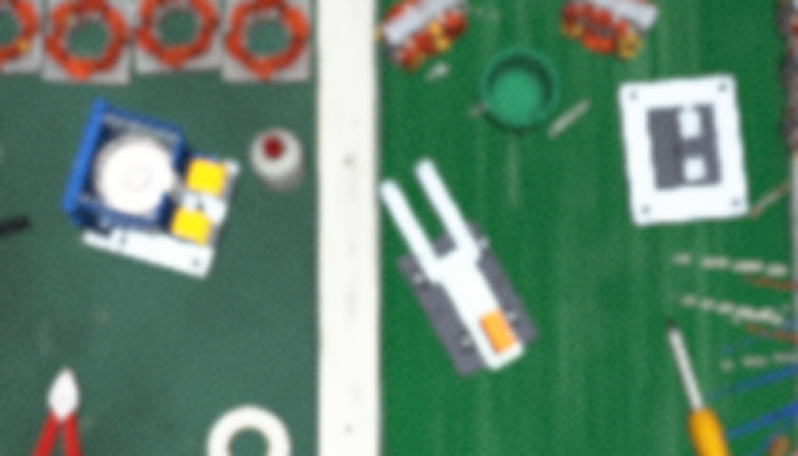

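View pics/sidecrop.png

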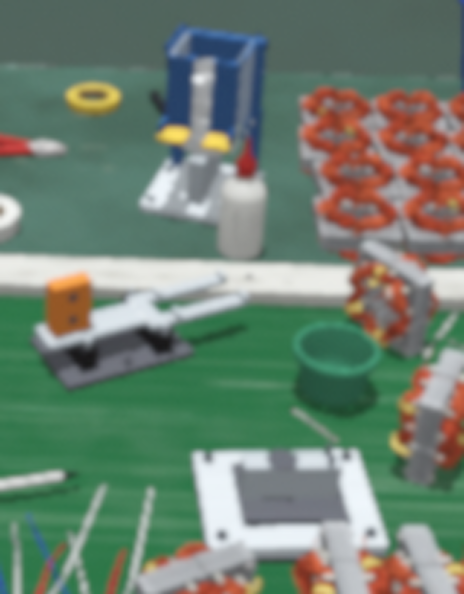

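The crops show the large magazine with its mouth, yellow flanges at (205,178) and (190,222), facing lower right towards the robot side. The fork's tines point up-left and its grip is at (498,332). The nest's pedestal isn't distinct yet, so I'll get its heights and fit the poses.

Run:
```python
from h import *
for n in('top','side'):
    c=load(n);P=pts(c)
    m=(P[...,0]>.54)&(P[...,0]<.72)&(P[...,1]>-.16)&(P[...,1]<-.02)&(c['z_map']>0)
    print(n,np.histogram(P[m][:,2],bins=np.arange(-.01,.07,.004)))
    for a,b in((.006,.015),(.015,.022),(.03,.042),(.042,.05),(.05,.07)):
        q=P[m&(P[...,2]>a)&(P[...,2]<b)]
        if len(q): print(a,b,len(q),'mean',q.mean(0).round(4),q[:,:2].min(0).round(3),q[:,:2].max(0).round(3), cv2.minAreaRect((q[:,:2]*1000).astype(np.float32)))
c=load('top');z=pts(c)[118:162:1,308:348,2]
print('\n'.join(' '.join('%3d'%(v*1000) for v in r) for r in z))
```

```text
top (array([135, 554, 287,  31,  93, 363, 290, 149,  33,  11,  15,   4,  10,
        36,  59,  13,   3,   9,   8]), array([-0.01 , -0.006, -0.002,  0.002,  0.006,  0.01 ,  0.014,  0.018,
        0.022,  0.026,  0.03 ,  0.034,  0.038,  0.042,  0.046,  0.05 ,
        0.054,  0.058,  0.062,  0.066]))
0.006 0.015 538 mean [ 0.6223 -0.084   0.0119] [ 0.561 -0.141] [ 0.69 -0.03] ((625.80029296875, -85.81673431396484), (124.72441101074219, 101.21598052978516), 5.081998348236084)
0.015 0.022 357 mean [ 0.6257 -0.0826  0.0178] [ 0.561 -0.138] [ 0.72  -0.024] ((644.9003295898438, -82.34886169433594), (162.2230224609375, 99.8322982788086), 6.541927814483643)
0.03 0.042 29 mean [ 0.6412 -0.0708  0.0355] [ 0.592 -0.096] [ 0.715 -0.031] ((655.0167846679688, -65.3939208984375), (137.3279266357422, 20.178342819213867), 21.953378677368164)
0.042 0.05 95 mean [ 0.6229 -0.085   0.0464] [ 0.592 -0.096] [ 0.66  -0.076] ((626.0943603515625, -85.70862579345703), (68.52824401855469, 19.644407272338867), 0.6762987971305847)
0.05 0.07 33 mean [ 0.6845 -0.0539  0.0568] [ 0.592 -0.092] [ 0.72  -0.023] ((662.717
[... 7642 characters left out ...]
   8  11   9   6   5   1  -6  -8  -3  -4   0  -4  -1  -1  -2
 -2  -5  -3  -3  -5   0  -1  -3  -1  10  12  11  15  10  13  10   6   8   2   2   0  -1   0   0  -5  -8   0   1  -3  -5   0  -4  -3  -6  -2   0  -5  -8  -3  -4
 -2  -6  -4  -6  -5  -3  -4  -2   0   0  -6  -2  -4  -7  -5  -4  -1   0  -1  -2   1  -6  -2  -3  -3  -7  -5  -4  -1   0   0  -4  -5  -2  -1  -5  -3  -3  -5  -6
  0  -1  -5  -3  -6  -1  -3  -2   0  -1  -9  -4  -4   1  -8   2  -4  -1   0  -3  -8  -4  -1  -2  -6  -3  -5  -2  -5  -2  -1   2   0  -2  -2  -6  -4  -9  -4  -2
 -3  -5   0  -1  -3   2   2  -1  -2  -2   0  -2  -1  -9  -3  -3  -2  -4  -3  -4  -3  -4  -5  -4  -5  -1  -3  -1  -5  -2  -2  -2  -4  -3  -2  -2  -4   1  -6  -7
```

Run:
```python
from h import *
from scipy.optimize import least_squares
def rect(q): 
    return cv2.minAreaRect((q*1000).astype(np.float32))
def show(n,t,q): print(n,t,len(q),'mean',q.mean(0).round(4),'rect',np.round(np.r_[rect(q[:,:2])[0],rect(q[:,:2])[1],rect(q[:,:2])[2]],1))
for n in('top','side'):
    c=load(n);P=pts(c);h=cv2.cvtColor(c['frame'],cv2.COLOR_RGB2HSV).astype(int);H,S,V=h[...,0],h[...,1],h[...,2]
    ok=c['z_map']>0
    mag=ok&(np.hypot(P[...,0]-.583,P[...,1]-.385)<.09)
    Z=P[...,2]
    show(n,'shield4',P[mag&(Z>.13)&(Z<.15)&(S<60)])
    show(n,'magbase',P[mag&(Z>.005)&(Z<.015)&(S<70)])
    show(n,'top edge',P[mag&(Z>.163)&(Z<.177)&(H>95)&(H<125)&(S>100)])
    show(n,'flange',P[mag&(abs(Z-.09)<.006)&(H>18)&(H<32)&(S>140)])
    show(n,'magmid',P[mag&(abs(Z-.06)<.004)])
    fk=ok&(abs(P[...,0]-.52)<.11)&(abs(P[...,1]-.125)<.07)&(S<70)&(V>110)
    q=P[fk&(Z>.022)&(Z<.036)]
    show(n,'fork',q)
    o=P[ok&(H>3)&(H<20)&(S>130)&(abs(P[...,0]-.46)<.04)&(abs(P[...,1]-.09)<.04)&(Z>.074)]; show(n,'griptop',o)
    ds=[]
    d=np.array([np.cos(.55),np.sin(.55)]); 
    # principal axis and width profile
    m=q[:,:2].mean(0); w=np.linalg.svd(q[:,:2]-m)[2][0]; w*=np.sign(w[0]); print('fork axis',w,np.degrees(np.arctan2(w[1],w[0])))
    s=(q[:,:2]-m)@w; t=(q[:,:2]-m)@np.array([-w[1],w[0]])
    for a in range(-100,110,10):
        k=abs(s*1000-a)<5
        if k.any(): print(a,k.sum(),(t[k].min()*1000).round(1),(t[k].max()*1000).round(1),(t[k].mean()*1000).round(1),end=' | ')
    print(m,s.min(),s.max())
    b=ok&(abs(P[...,0]-.62)<.06)&(abs(P[...,1]-.26)<.05)&(Z>.04); show(n,'bottle',P[b])
    show(n,'bottle top',P[b&(Z>.11)])
    pr=ok&(P[...,0]>.40)&(P[...,0]<.58)&(abs(P[...,1]-.1)<.08)&(Z>0)&(Z<.01)&(S<90)&(V<120); show(n,'restplate',P[pr])
```

```text
top shield4 123 mean [0.5915 0.3856 0.1375] rect [581.8 381.6  66.3  67.5  73. ]
top magbase 258 mean [0.5545 0.3681 0.0103] rect [583.9 379.5 109.7 112.3  72. ]
top top edge 180 mean [0.5908 0.3997 0.1693] rect [584.7 385.4  74.8  91.3  73.3]
top flange 107 mean [0.5729 0.3373 0.0898] rect [570.9 337.2  26.8  64.2  73.2]
top magmid 18 mean [0.5711 0.3618 0.0601] rect [565.4 390.4  15.4 100.8  13.2]
top fork 466 mean [0.5223 0.1237 0.0293] rect [519.5 122.6 184.6  65.5  25.9]
top griptop 28 mean [0.4599 0.0906 0.0794] rect [459.4  90.5  28.2  14.4  21.6]
fork axis [0.89423548 0.4475968 ] 26.589601649814337
-100 4 -14.2 8.0 -3.2 | -90 16 -17.2 11.1 -1.3 | -80 7 4.8 10.6 7.8 | -70 21 -28.8 22.5 1.8 | -60 23 -27.7 25.1 3.1 | -50 18 -16.8 12.0 0.2 | -40 28 -16.6 12.8 -2.5 | -30 29 -16.8 12.9 -1.5 | -20 27 -15.9 13.0 -1.6 | -10 29 -19.8 28.5 0.3 | 0 60 -32.6 32.9 0.4 | 10 40 -31.9 29.7 -0.7 | 20 20 -24.0 22.7 -2.0 | 30 24 -24.1 23.7 0.1 | 40 22 -23.1 23.6 0.1 | 50 21 -23.6 23.4 -0.4 | 60 24 -22.9 24.8 0.8 | 70 21 -21.9 24.4 0.3 | 80 21 -22.3 24.4 2.2 | 90 11 -22.2 25.6 -0.6 | [0.52229236 
[... 1023 characters left out ...]
2 0.4 -6.6 | -50 25 -10.4 17.2 -0.9 | -40 36 -12.2 20.7 2.7 | -30 32 -10.7 20.7 2.6 | -20 35 -10.5 20.7 2.2 | -10 42 -22.1 25.1 -0.8 | 0 68 -29.8 37.6 1.6 | 10 33 -26.2 27.7 0.3 | 20 37 -21.3 28.2 2.6 | 30 31 -24.0 25.5 -1.1 | 40 31 -22.4 25.3 -0.2 | 50 33 -25.6 24.8 -2.3 | 60 31 -23.4 25.1 -1.1 | 70 30 -24.5 22.8 -0.9 | 80 43 -26.3 22.7 -1.6 | 90 10 -21.3 24.0 6.7 | [0.52521702 0.12144326] -0.0990129376923069 0.0885598167295496
side bottle 298 mean [0.6119 0.2642 0.0706] rect [612.8 267.3  41.4  32.9   1.8]
side bottle top 9 mean [0.613  0.273  0.1174] rect [6.130e+02 2.726e+02 3.300e+00 7.800e+00 4.000e-01]
side restplate 402 mean [0.4972 0.0922 0.0033] rect [497.1 104.4 121.1  73.1  26.3]
```

```bash
cat >> h.py <<'E'
def plan(x,y,z,yawdeg,n):
    """total turn, and shift per row (tool axes at target yaw) for n rows, turn made first"""
    o=get_obs(); p=o['ee_pos']; yw=np.degrees(o['eef_rot'][2])
    t=np.radians(yawdeg); d=(np.array([x,y,z])-p)*1000
    v=np.array([d[0]*np.cos(t)+d[1]*np.sin(t), d[0]*np.sin(t)-d[1]*np.cos(t), -d[2]])
    print('t',round(o['time_s'],2),'at',p.round(4),'yaw',yw.round(2),'turn(roll)',round(yw-yawdeg,2),'total',v.round(1),'per row',(v/n).round(2),'F',o['force'].round(1),'grip',round(o['grip_width'],4),round(o['grip_force'],1))
def off(x,y,yawdeg,fx,fy=0):
    t=np.radians(yawdeg); return x+fx*np.cos(t)-fy*np.sin(t), y+fx*np.sin(t)+fy*np.cos(t)
E
python3 - <<'E'
from h import *
from scipy.spatial.transform import Rotation as Ro
# edge midline fit of fork & pedestal
for n in('top','side'):
    c=load(n);P=pts(c);h=cv2.cvtColor(c['frame'],cv2.COLOR_RGB2HSV).astype(int);H,S,V=h[...,0],h[...,1],h[...,2];Z=P[...,2]
    q=P[(c['z_map']>0)&(abs(P[...,0]-.52)<.11)&(abs(P[...,1]-.125)<.07)&(S<70)&(V>150)&(Z>.018)&(Z<.04)][:,:2]
    a=np.radians(28.2);w=np.array([np.cos(a),np.sin(a)]);u=np.array([-w[1],w[0]]);o=np.array([.5693,.1492])
    s=(q-o)@w;t=(q-o)@u
    r=[]
    for b in list(range(-112,-64,8))+list(range(-30,32,8)):
        k=abs(s*1000-b)<5
        if k.sum()>5: lo,hi=np.percentile(t[k],[4,96])*1000; r.append((b,(lo+hi)/2,hi-lo))
    r=np.array(r);f=np.polyfit(r[:,0],r[:,1],1);print(n,'yaw corr deg',np.degrees(f[0]),'lat at origin',f[1],'wid',r[:,2].round(0),'s',s.min(),s.max())
    q=P[(c['z_map']>0)&(abs(P[...,0]-.626)<.045)&(abs(P[...,1]+.086)<.018)&(Z>.040)&(Z<.052)][:,:2]
    m=q.mean(0);s=q[:,0];r=[]
    for b in np.arange(.597,.658,.006):
        k=abs(s-b)<.005
        if k.sum()>5: lo,hi=np.percentile(q[k,1],[4,96]); r.append((b,(lo+hi)/2,hi-lo))
    r=np.array(r);f=np.polyfit(r[:,0]-.619,r[:,1],1);print('nest yaw',np.degrees(np.arctan(f[0])),'y at .619',f[1],'wid',(r[:,2]*1000).round(0),'x',np.percentile(s,[1,99]))
plan(.4584,.0895,.12,28.2,20)
E
```

```text
top yaw corr deg 0.18799949431434043 lat at origin -1.0608865653558717 wid [42. 26. 27. 27. 26. 27. 46. 45. 45. 45. 45. 45. 45. 46.] s -0.14928425448784033 0.03561641641373591
nest yaw 4.751763537559066 y at .619 -0.08571614112738372 wid [17. 16. 13. 17. 19. 19. 14. 13. 13. 14. 12.] x [0.5919096  0.65945514]
side yaw corr deg 1.8064778267354038 lat at origin -0.6800833661099908 wid [11. 21. 29. 30. 28. 29. 46. 46. 46. 47. 47. 47. 45. 45.] s -0.15064613351834208 0.03569711081977464
nest yaw 3.154418361054344 y at .619 -0.0856031945406728 wid [16. 15. 19. 20. 22. 18. 16. 15. 15. 13. 14.] x [0.59217966 0.66070123]
t 0.1 at [ 0.2023 -0.5112  0.1683] yaw 21.59 turn(roll) -6.61 total [ 509.6 -408.3   48.3] per row [ 25.48 -20.42   2.42] F [-0.1 -0.1  0.1] grip 0.0941 0.0
```

Call:
send_rows:
  rows:
    - {"roll": -3.6, "dx": 10, "dy": -8, "jaw": -1}
    - {"roll": -3.6, "dx": 20, "dy": -16}
    - {"dx": 25.7, "dy": -20}
    - {"dx": 30, "dy": -23.5}
    - {"dx": 30, "dy": -23.5}
    - {"dx": 30, "dy": -23.5}
    - {"dx": 30, "dy": -23.5}
    - {"dx": 30, "dy": -23.5}
    - {"dx": 30, "dy": -23.5}
    - {"dx": 30, "dy": -23.5}
    - {"dx": 30, "dy": -23.5}
    - {"dx": 30, "dy": -23.5}

```text
invalid input at $.rows[0]: expected keys dx, dy, dz, roll, jaw
```

```bash
python3 -c "
from h import *
plan(.4593,.0878,.11,28.8,8)"
```

```text
t 0.1 at [ 0.2023 -0.5112  0.1683] yaw 21.59 turn(roll) -7.21 total [ 513.8 -401.    58.3] per row [ 64.22 -50.13   7.29] F [-0.1 -0.1  0.1] grip 0.0941 0.0
```

Call:
send_rows:
  rows:
    - {"dx": 10, "dy": -8, "dz": 0, "roll": -3.6, "jaw": -1}
    - {"dx": 20, "dy": -16, "dz": 0, "roll": -3.6, "jaw": -1}
    - {"dx": 30, "dy": -23, "dz": 0, "roll": 0, "jaw": -1}
    - {"dx": 30, "dy": -23, "dz": 0, "roll": 0, "jaw": -1}
    - {"dx": 30, "dy": -23, "dz": 0, "roll": 0, "jaw": -1}
    - {"dx": 30, "dy": -23, "dz": 0, "roll": 0, "jaw": -1}
    - {"dx": 30, "dy": -23, "dz": 0, "roll": 0, "jaw": -1}
    - {"dx": 30, "dy": -23, "dz": 0, "roll": 0, "jaw": -1}
    - {"dx": 30, "dy": -23, "dz": 0, "roll": 0, "jaw": -1}
    - {"dx": 30, "dy": -23, "dz": 0, "roll": 0, "jaw": -1}
    - {"dx": 30, "dy": -23, "dz": 0, "roll": 0, "jaw": -1}
    - {"dx": 30, "dy": -23, "dz": 0, "roll": 0, "jaw": -1}

```text
time_s: 1.1
ee_pos: [0.3723, -0.1294, 0.1689]
eef_rot: [3.141, -0.0, 0.502]
force: [0.2, -0.2, -0.2]
grip_width: 0.0941
grip_force: 0.0
```

```bash
python3 -c "
from h import *
plan(.4593,.0878,.11,28.8,8)"
```

```text
t 1.1 at [ 0.3723 -0.1294  0.1689] yaw 28.78 turn(roll) -0.02 total [ 180.9 -148.5   58.9] per row [ 22.61 -18.56   7.36] F [ 0.2 -0.2 -0.2] grip 0.0941 0.0
```

Call:
send_rows:
  rows:
    - {"dx": 30, "dy": -25, "dz": 0, "roll": 0, "jaw": -1}
    - {"dx": 30, "dy": -25, "dz": 0, "roll": 0, "jaw": -1}
    - {"dx": 30, "dy": -25, "dz": 0, "roll": 0, "jaw": -1}
    - {"dx": 30, "dy": -25, "dz": 0, "roll": 0, "jaw": -1}
    - {"dx": 30, "dy": -24, "dz": 10, "roll": 0, "jaw": -1}
    - {"dx": 20, "dy": -16, "dz": 20, "roll": 0, "jaw": -1}
    - {"dx": 11, "dy": -8.5, "dz": 20, "roll": 0, "jaw": -1}
    - {"dx": 0, "dy": 0, "dz": 9, "roll": 0, "jaw": -1}
    - {"dx": 0, "dy": 0, "dz": 0, "roll": 0, "jaw": -1}
    - {"dx": 0, "dy": 0, "dz": 0, "roll": 0, "jaw": -1}

```text
time_s: 1.93
ee_pos: [0.459, 0.0853, 0.1101]
eef_rot: [-3.141, 0.001, 0.502]
force: [0.4, -0.1, 0.0]
grip_width: 0.0941
grip_force: 0.0
```

Run:
```python
from h import *
plan(.4593,.0878,.041,28.8,5)
c=shot('side');f=c['frame'][150:290,180:340]
cv2.imwrite('pics/grasp.png',cv2.resize(f,None,fx=4.2,fy=4.2,interpolation=cv2.INTER_CUBIC)[...,::-1])
```

```text
t 1.93 at [0.459  0.0853 0.1101] yaw 28.77 turn(roll) -0.03 total [ 1.5 -2.  69.1] per row [ 0.29 -0.4  13.81] F [ 0.4 -0.1  0. ] grip 0.0941 0.0
```

View pics/grasp.png

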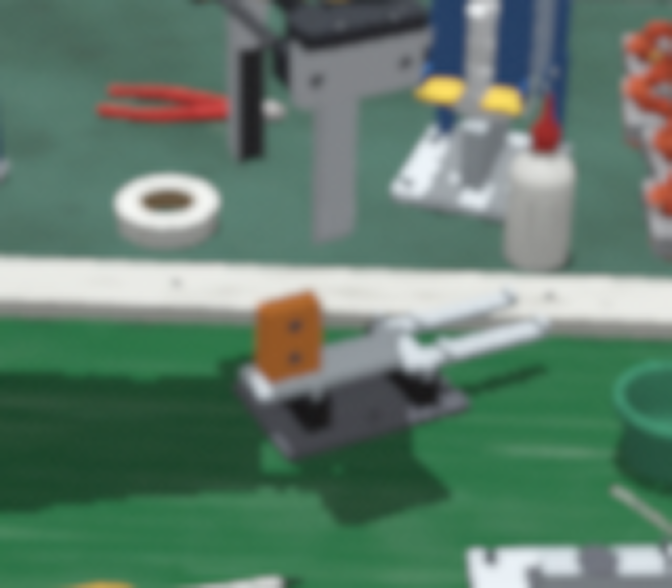

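The open fingers straddle the orange grip (at 288,337 in the crop), so I can go down and close.

Call:
send_rows:
  rows:
    - {"dx": 1.5, "dy": -2, "dz": 9, "roll": 0, "jaw": -1}
    - {"dx": 0, "dy": 0, "dz": 15, "roll": 0, "jaw": -1}
    - {"dx": 0, "dy": 0, "dz": 15, "roll": 0, "jaw": -1}
    - {"dx": 0, "dy": 0, "dz": 15, "roll": 0, "jaw": -1}
    - {"dx": 0, "dy": 0, "dz": 10, "roll": 0, "jaw": -1}
    - {"dx": 0, "dy": 0, "dz": 5, "roll": 0, "jaw": -1}
    - {"dx": 0, "dy": 0, "dz": 0, "roll": 0, "jaw": -1}
    - {"dx": 0, "dy": 0, "dz": 0, "roll": 0, "jaw": -1}

```text
time_s: 2.65
ee_pos: [0.4599, 0.0884, 0.0413]
eef_rot: [3.141, -0.001, 0.502]
force: [0.6, 0.1, 0.4]
grip_width: 0.0941
grip_force: 0.0
```

Call:
send_rows:
  rows:
    - {"dx": 0, "dy": 0, "dz": 0, "roll": 0, "jaw": 0.3}
    - {"dx": 0, "dy": 0, "dz": 0, "roll": 0, "jaw": 0.5}
    - {"dx": 0, "dy": 0, "dz": 0, "roll": 0, "jaw": 0.6}
    - {"dx": 0, "dy": 0, "dz": 0, "roll": 0, "jaw": 0.7}
    - {"dx": 0, "dy": 0, "dz": 0, "roll": 0, "jaw": 1}
    - {"dx": 0, "dy": 0, "dz": 0, "roll": 0, "jaw": 1}
    - {"dx": 0, "dy": 0, "dz": 0, "roll": 0, "jaw": 1}
    - {"dx": 0, "dy": 0, "dz": 0, "roll": 0, "jaw": 1}
    - {"dx": 0, "dy": 0, "dz": 0, "roll": 0, "jaw": 1}
    - {"dx": 0, "dy": 0, "dz": 0, "roll": 0, "jaw": 1}
  force: 60

```text
time_s: 3.48
ee_pos: [0.4596, 0.0885, 0.0408]
eef_rot: [3.142, 0.0, 0.502]
force: [-0.2, 0.5, 0.4]
grip_width: 0.0308
grip_force: 0.0
```

```bash
python3 -c "
from h import *
plan(.4593,.0878,.041,28.8,5)"
```

```text
t 3.48 at [0.4596 0.0885 0.0408] yaw 28.79 turn(roll) -0.01 total [-0.6  0.5 -0.2] per row [-0.12  0.09 -0.04] F [-0.2  0.5  0.4] grip 0.0308 0.0
```

Still closing.

Call:
send_rows:
  rows:
    - {"dx": 0, "dy": 0, "dz": 0, "roll": 0, "jaw": 1}
    - {"dx": 0, "dy": 0, "dz": 0, "roll": 0, "jaw": 1}
    - {"dx": 0, "dy": 0, "dz": 0, "roll": 0, "jaw": 1}
    - {"dx": 0, "dy": 0, "dz": 0, "roll": 0, "jaw": 1}
    - {"dx": 0, "dy": 0, "dz": 0, "roll": 0, "jaw": 1}
    - {"dx": 0, "dy": 0, "dz": 0, "roll": 0, "jaw": 1}
    - {"dx": 0, "dy": 0, "dz": 0, "roll": 0, "jaw": 1}
  force: 60

```text
time_s: 4.07
ee_pos: [0.4596, 0.0885, 0.0408]
eef_rot: [3.142, -0.0, 0.502]
force: [-0.2, -0.4, -0.3]
grip_width: 0.0132
grip_force: 60.0
```

Call:
send_rows:
  rows:
    - {"dx": 0, "dy": 0, "dz": -3, "roll": 0, "jaw": 1}
    - {"dx": 0, "dy": 0, "dz": -7, "roll": 0, "jaw": 1}
    - {"dx": 0, "dy": 0, "dz": -10, "roll": 0, "jaw": 1}
    - {"dx": 0, "dy": 0, "dz": -15, "roll": 0, "jaw": 1}
    - {"dx": 0, "dy": 0, "dz": -15, "roll": 0, "jaw": 1}
    - {"dx": 0, "dy": 0, "dz": -15, "roll": -4, "jaw": 1}
    - {"dx": 0, "dy": 0, "dz": -15, "roll": -5, "jaw": 1}
    - {"dx": 0, "dy": 0, "dz": -10, "roll": -7, "jaw": 1}
    - {"dx": 0, "dy": 0, "dz": 0, "roll": -7, "jaw": 1}
    - {"dx": 0, "dy": 0, "dz": 0, "roll": -7, "jaw": 1}
    - {"dx": 0, "dy": 0, "dz": 0, "roll": -7, "jaw": 1}
    - {"dx": 0, "dy": 0, "dz": 0, "roll": -7, "jaw": 1}

```text
time_s: 5.07
ee_pos: [0.4597, 0.0886, 0.1319]
eef_rot: [3.141, -0.0, 1.276]
force: [0.1, -0.3, -1.3]
grip_width: 0.013
grip_force: 60.0
```

Call:
send_rows:
  rows:
    - {"dx": 0, "dy": 0, "dz": 0, "roll": -0.2, "jaw": 1}
    - {"dx": 0, "dy": 0, "dz": 0, "roll": 0, "jaw": 1}
    - {"dx": 0, "dy": 0, "dz": 0, "roll": 0, "jaw": 1}
    - {"dx": 0, "dy": 0, "dz": 0, "roll": 0, "jaw": 1}

```text
time_s: 5.4
ee_pos: [0.4597, 0.0885, 0.1311]
eef_rot: [3.141, -0.0, 1.271]
force: [-1.2, -0.0, -1.1]
grip_width: 0.0129
grip_force: 60.0
```

```bash
cat >> h.py <<'E'
def forkmeas(c,zt,yaw):
    """fork plate top at height zt; position of fork relative to predicted origin from the TCP"""
    o=get_obs();p=o['ee_pos'];P=pts(c);h=cv2.cvtColor(c['frame'],cv2.COLOR_RGB2HSV).astype(int);S,V=h[...,1],h[...,2]
    org=np.array(off(p[0],p[1],yaw,.126));a=np.radians(yaw);w=np.array([np.cos(a),np.sin(a)]);u=np.array([-w[1],w[0]])
    d=P[...,:2]-org;s=d@w*1000;t=d@u*1000
    m=(c['z_map']>0)&(abs(t)<40)&(s<60)&(s>-170)&(abs(P[...,2]-zt)<.012)&(S<80)&(V>90)
    s,t,z=s[m],t[m],P[...,2][m]; r=[]
    for b in range(-30,34,8):
        k=abs(s-b)<5
        if k.sum()>5: lo,hi=np.percentile(t[k],[4,96]); r.append((b,(lo+hi)/2,hi-lo,z[k].mean()))
    r=np.array(r);f=np.polyfit(r[:,0],r[:,1],1)
    print('yaw corr',np.degrees(f[0]).round(2),'lat',f[1].round(2),'wid',r[:,2].round(0),'tip s',np.percentile(s,[0.5,99.5]).round(1),'z tines',r[:,3].round(4),'z shank',z[(s<-65)].mean().round(4))
E
python3 - <<'E'
from h import *
plan(.508,.136,.141,73,8)
for n in('top','side'):
    c=shot(n)
    try: forkmeas(c,get_obs()['ee_pos'][2]-.041+.029,73)
    except Exception as e: print(n,e)
E
```

```text
t 5.4 at [0.4597 0.0885 0.1311] yaw 72.82 turn(roll) -0.18 total [59.5 32.4 -9.9] per row [ 7.44  4.04 -1.24] F [-1.2 -0.  -1.1] grip 0.0129 60.0
yaw corr -0.11 lat -0.82 wid [46. 45. 46. 45. 45. 46. 45. 45.] tip s [-77.4  33.3] z tines [0.1171 0.116  0.1156 0.1152 0.1151 0.1146 0.1149 0.1149] z shank 0.118
yaw corr 2.55 lat -1.56 wid [43. 41. 42. 43. 42. 46. 48. 46.] tip s [-152.2   34.2] z tines [0.1171 0.1163 0.1155 0.1149 0.1149 0.1142 0.1142 0.1147] z shank 0.119
```

```bash
cat >> h.py <<'E'
def droop(c,yaw,zt):
    """line fit of the top face height along the fork, turn-ups left out"""
    p=get_obs()['ee_pos'];P=pts(c);h=cv2.cvtColor(c['frame'],cv2.COLOR_RGB2HSV).astype(int)
    org=np.array(off(p[0],p[1],yaw,.126));a=np.radians(yaw);w=np.array([np.cos(a),np.sin(a)]);u=np.array([-w[1],w[0]])
    d=P[...,:2]-org;s=d@w*1000;t=abs(d@u*1000);Z=P[...,2]*1000
    A=(s>-100)&(s<-64)&(t<11);B=(s>-56)&(s<-48)&(t<20);C=(abs(s)<24)&(t>15)&(t<21)
    m=(c['z_map']>0)&(A|B|C)&(abs(Z-zt*1000)<15)&(h[...,1]<90)
    f,cov=np.polyfit(s[m],Z[m],1,cov=True);print('n',m.sum(),'slope rad',f[0].round(4),'+-',cov[0,0]**.5,'top z at pocket',f[1].round(2),'at grip',(f[1]-126*f[0]).round(2),'expect',(p[2]*1000-12).round(1))
E
python3 - <<'E'
from h import *
for n in('top','side'): droop(load(n),73,.118)
E
```

```text
n 117 slope rad -0.0442 +- 0.006319382440430267 top z at pocket 115.09 at grip 120.66 expect 119.0
n 92 slope rad -0.0387 +- 0.002443872855696386 top z at pocket 115.27 at grip 120.15 expect 119.0
```

Run:
```python
from h import *
x,y=off(.583,.381,73,-.255,.0011); print(x,y); plan(x,y,.08,73,10)
c=load('top');P=pts(c);m=(c['z_map']>0)&(abs(P[...,1]-.2)<.05)&(abs(P[...,0]-.5)<.15)
q=P[m];print('strip z',[(b,np.percentile(q[abs(q[:,1]-b)<.005][:,2],[50,97]).round(3)) for b in np.arange(.15,.25,.02)])
```

```text
0.5073932800641427 0.13746389610462095
t 5.5 at [0.4596 0.0885 0.131 ] yaw 72.89 turn(roll) -0.11 total [60.8 31.4 51. ] per row [6.08 3.14 5.1 ] F [-0.5  0.1 -1.4] grip 0.0134 60.0
strip z [(np.float64(0.15), array([-0.003,  0.45 ])), (np.float64(0.16999999999999998), array([-0.003,  0.119])), (np.float64(0.18999999999999997), array([-0.002,  0.117])), (np.float64(0.20999999999999996), array([0.007, 0.116])), (np.float64(0.22999999999999995), array([0.007, 0.117]))]
```

Call:
send_rows:
  rows:
    - {"dx": 3, "dy": 1.5, "dz": 3, "roll": 0, "jaw": 1}
    - {"dx": 7, "dy": 3.5, "dz": 6, "roll": 0, "jaw": 1}
    - {"dx": 8, "dy": 4, "dz": 7, "roll": 0, "jaw": 1}
    - {"dx": 8, "dy": 4, "dz": 7, "roll": 0, "jaw": 1}
    - {"dx": 8, "dy": 4, "dz": 7, "roll": 0, "jaw": 1}
    - {"dx": 8, "dy": 4, "dz": 7, "roll": 0, "jaw": 1}
    - {"dx": 8, "dy": 4, "dz": 7, "roll": 0, "jaw": 1}
    - {"dx": 7, "dy": 4, "dz": 5, "roll": 0, "jaw": 1}
    - {"dx": 4, "dy": 2.4, "dz": 2, "roll": 0, "jaw": 1}
    - {"dx": 0, "dy": 0, "dz": 0, "roll": 0, "jaw": 1}
    - {"dx": 0, "dy": 0, "dz": 0, "roll": 0, "jaw": 1}
    - {"dx": 0, "dy": 0, "dz": 0, "roll": 0, "jaw": 1}

```text
time_s: 6.5
ee_pos: [0.5075, 0.1376, 0.0802]
eef_rot: [3.141, -0.0, 1.274]
force: [0.7, -0.9, -1.9]
grip_width: 0.0133
grip_force: 60.0
```

Run:
```python
from h import *
x,y=off(.583,.381,73,-.255,.0011); plan(x,y,.063,73,10)
for n in('top','side'):
    c=shot(n); zt=get_obs()['ee_pos'][2]-.014
    droop(c,73,zt)
    try: forkmeas(c,zt,73)
    except Exception as e: print(e)
f=c['frame'][110:250,210:370]
cv2.imwrite('pics/mouth.png',cv2.resize(f,None,fx=4.2,fy=4.2,interpolation=cv2.INTER_CUBIC)[...,::-1])
```

```text
t 6.5 at [0.5075 0.1376 0.0802] yaw 72.99 turn(roll) -0.01 total [-0.1 -0.1 17.2] per row [-0.01 -0.01  1.72] F [ 0.7 -0.9 -1.9] grip 0.0133 60.0
n 83 slope rad -0.0496 +- 0.010909448887174556 top z at pocket 63.89 at grip 70.14 expect 68.2
yaw corr -0.21 lat -0.38 wid [45. 44. 46. 46. 45. 47. 44. 46.] tip s [-64.1  33. ] z tines [0.0665 0.0654 0.0641 0.0639 0.0647 0.0644 0.0626 0.0644] z shank 0.0689
n 70 slope rad -0.0426 +- 0.0035925553899148204 top z at pocket 64.62 at grip 69.99 expect 68.3
yaw corr 9.93 lat -4.39 wid [28. 37. 26. 36. 35. 41. 43. 46.] tip s [-153.    36.3] z tines [0.0663 0.0647 0.0649 0.0643 0.0642 0.0641 0.0635 0.0641] z shank 0.0686
```

View pics/mouth.png

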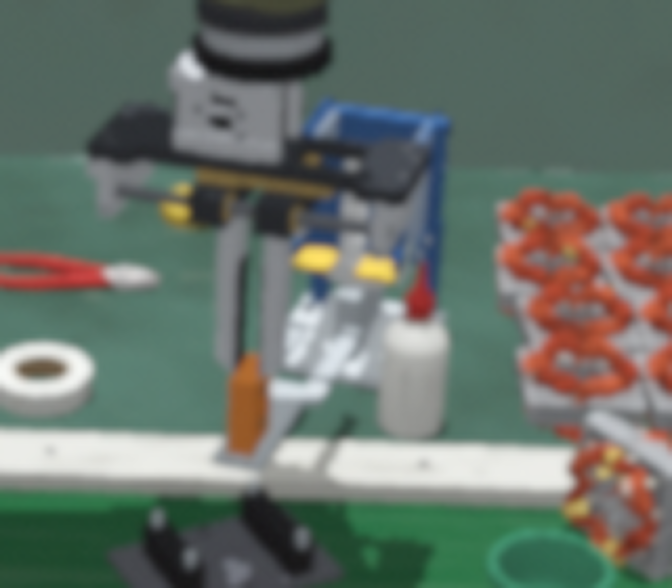

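The picture shows the fork held and in line with the rail (tines near 300,390; rail near 335,330). The bottle at (412,380) is clear to the right. The droop is a steady 0.043 rad. I'll do one joint lateral check with the flanges.

Run:
```python
from h import *
for n in('top','side'):
    c=load(n);P=pts(c);h=cv2.cvtColor(c['frame'],cv2.COLOR_RGB2HSV).astype(int);H,S,V=h[...,0],h[...,1],h[...,2]
    a=np.radians(73);w=np.array([np.cos(a),np.sin(a)]);u=np.array([-w[1],w[0]]);d=P[...,:2]-[.583,.381];s=d@w*1000;t=d@u*1000;Z=P[...,2]
    ok=c['z_map']>0
    for nm,m in(('flange',ok&(abs(Z-.09)<.006)&(H>17)&(H<33)&(S>120)&(abs(s+47)<22)&(abs(t)<45)),('railgap',ok&(abs(Z-.06)<.004)&(s<-28)&(s>-46)&(abs(t)<14)),('tine',ok&(s<-90)&(s>-145)&(abs(t)<32)&(abs(Z-.065)<.01)&(S<90)&(V>90)),('base',ok&(abs(Z-.0105)<.006)&(S<70)&(V>110)&(abs(s)<70)&(abs(t)<70))):
        if m.sum()>3: print(n,nm,m.sum(),'s',np.percentile(s[m],[2,98]).round(1),'t',np.percentile(t[m],[2,98]).round(1),'mid',np.percentile(t[m],[2,98]).mean().round(1),'tmean',t[m].mean().round(1))
```

```text
top flange 118 s [-58.7 -32.5] t [-32.6  30. ] mid -1.3 tmean -2.0
top railgap 14 s [-38.7 -28.2] t [-7.9  4.1] mid -1.9 tmean -1.7
top tine 121 s [-144.1  -96.2] t [-23.2  23.9] mid 0.4 tmean 0.4
top base 261 s [-55.  47.] t [-48.7  51.7] mid 1.5 tmean 23.7
side flange 72 s [-61.5 -34.2] t [-33.5  31.8] mid -0.8 tmean 1.8
side railgap 18 s [-42.9 -29.7] t [-5.7  8.3] mid 1.3 tmean 1.6
side tine 83 s [-144.   -92.7] t [-22.5  24.3] mid 0.9 tmean -3.8
side base 267 s [-56.3  51.4] t [-39.2  48.9] mid 4.9 tmean 9.0
```

Call:
send_rows:
  rows:
    - {"dx": 0, "dy": 0.7, "dz": 5, "roll": 0, "jaw": 1}
    - {"dx": 0, "dy": 0.6, "dz": 7, "roll": 0, "jaw": 1}
    - {"dx": 3, "dy": 0, "dz": 5, "roll": 0, "jaw": 1}
    - {"dx": 6, "dy": 0, "dz": 0, "roll": 0, "jaw": 1}
    - {"dx": 8, "dy": 0, "dz": 0, "roll": 0, "jaw": 1}
    - {"dx": 8, "dy": 0, "dz": 0, "roll": 0, "jaw": 1}
    - {"dx": 8, "dy": 0, "dz": 0, "roll": 0, "jaw": 1}
    - {"dx": 8, "dy": 0, "dz": 0, "roll": 0, "jaw": 1}
    - {"dx": 8, "dy": 0, "dz": 0, "roll": 0, "jaw": 1}
    - {"dx": 8, "dy": 0, "dz": 0, "roll": 0, "jaw": 1}
    - {"dx": 5, "dy": 0, "dz": 0, "roll": 0, "jaw": 1}
    - {"dx": 3, "dy": 0, "dz": 0, "roll": 0, "jaw": 1}

```text
time_s: 7.6
ee_pos: [0.5279, 0.2002, 0.0628]
eef_rot: [-3.141, 0.0, 1.274]
force: [0.1, -0.7, -1.9]
grip_width: 0.0128
grip_force: 60.0
```

Call:
send_rows:
  rows:
    - {"dx": 5, "dy": 0, "dz": 0, "roll": 0, "jaw": 1}
    - {"dx": 6, "dy": 0, "dz": 0, "roll": 0, "jaw": 1}
    - {"dx": 6, "dy": 0, "dz": 0, "roll": 0, "jaw": 1}
    - {"dx": 8, "dy": 0, "dz": 0, "roll": 0, "jaw": 1}
    - {"dx": 8, "dy": 0, "dz": 0, "roll": 0, "jaw": 1}
    - {"dx": 8, "dy": 0, "dz": 0, "roll": 0, "jaw": 1}
    - {"dx": 8, "dy": 0, "dz": 0, "roll": 0, "jaw": 1}
    - {"dx": 7, "dy": 0, "dz": 0, "roll": 0, "jaw": 1}
    - {"dx": 5, "dy": 0, "dz": 0, "roll": 0, "jaw": 1}
    - {"dx": 3.5, "dy": 0, "dz": 0, "roll": 0, "jaw": 1}
    - {"dx": 0, "dy": 0, "dz": 0, "roll": 0, "jaw": 1}
    - {"dx": 0, "dy": 0, "dz": 0, "roll": 0, "jaw": 1}

```text
time_s: 8.6
ee_pos: [0.5466, 0.2611, 0.0627]
eef_rot: [-3.141, 0.0, 1.274]
force: [-0.2, -0.2, -1.8]
grip_width: 0.0129
grip_force: 60.0
```

Run:
```python
from h import *
x,y=off(.583,.381,73,-.126,-.0002); plan(x,y,.072,73,10)
c=shot('side');P=pts(c);f=c['frame'][115:215,235:355]
cv2.imwrite('pics/in.png',cv2.resize(f,None,fx=5.5,fy=5.5,interpolation=cv2.INTER_CUBIC)[...,::-1])
```

```text
t 8.6 at [0.5466 0.2611 0.0627] yaw 73.0 turn(roll) -0.0 total [-0.7 -0.  -9.3] per row [-0.07 -0.   -0.93] F [-0.2 -0.2 -1.8] grip 0.0129 60.0
```

View pics/in.png

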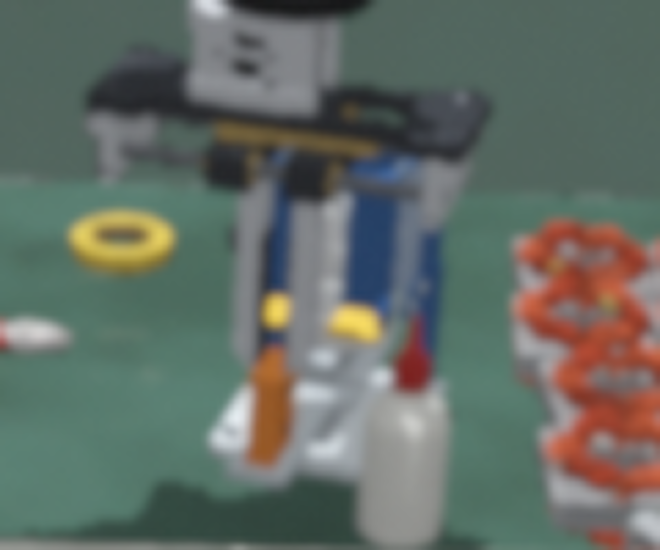

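The fork is in under the stack at (345,420) with no contact force. Now I'll raise it slowly.

Call:
send_rows:
  rows:
    - {"dx": 0, "dy": 0, "dz": -3, "roll": 0, "jaw": 1}
    - {"dx": 0, "dy": 0, "dz": -4, "roll": 0, "jaw": 1}
    - {"dx": 0, "dy": 0, "dz": -3, "roll": 0, "jaw": 1}
    - {"dx": 0, "dy": 0, "dz": 0, "roll": 0, "jaw": 1}
    - {"dx": 0, "dy": 0, "dz": 0, "roll": 0, "jaw": 1}

```text
time_s: 9.07
ee_pos: [0.5468, 0.2611, 0.0732]
eef_rot: [3.141, -0.0, 1.274]
force: [0.5, -0.0, -1.9]
grip_width: 0.013
grip_force: 60.0
```

Call:
send_rows:
  rows:
    - {"dx": 0, "dy": 0, "dz": -1, "roll": 0, "jaw": 1}
    - {"dx": 0, "dy": 0, "dz": 0, "roll": 0, "jaw": 1}
    - {"dx": 0, "dy": 0, "dz": 0, "roll": 0, "jaw": 1}

```text
time_s: 9.32
ee_pos: [0.5466, 0.2611, 0.0738]
eef_rot: [-3.141, 0.0, 1.274]
force: [0.3, -0.3, -1.6]
grip_width: 0.0134
grip_force: 60.0
```

Call:
send_rows:
  rows:
    - {"dx": 0, "dy": 0, "dz": -1, "roll": 0, "jaw": 1}
    - {"dx": 0, "dy": 0, "dz": 0, "roll": 0, "jaw": 1}
    - {"dx": 0, "dy": 0, "dz": 0, "roll": 0, "jaw": 1}

```text
time_s: 9.57
ee_pos: [0.5466, 0.2611, 0.0748]
eef_rot: [-3.142, -0.0, 1.274]
force: [0.1, 0.8, -2.1]
grip_width: 0.013
grip_force: 60.0
```

Call:
send_rows:
  rows:
    - {"dx": 0, "dy": 0, "dz": -1, "roll": 0, "jaw": 1}
    - {"dx": 0, "dy": 0, "dz": 0, "roll": 0, "jaw": 1}
    - {"dx": 0, "dy": 0, "dz": 0, "roll": 0, "jaw": 1}

```text
time_s: 9.82
ee_pos: [0.5466, 0.2612, 0.0759]
eef_rot: [3.142, -0.0, 1.274]
force: [0.3, -0.1, -2.3]
grip_width: 0.013
grip_force: 60.0
```

Run:
```python
from h import *
o=get_obs();print(o['force'],o['moment'],o['ee_pos'])
for n in('top','side'):
    c=shot(n);P=pts(c);h=cv2.cvtColor(c['frame'],cv2.COLOR_RGB2HSV).astype(int)
    droop(c,73,o['ee_pos'][2]-.014)
```

```text
[ 0.34653721 -0.09568099 -2.29098154] [-0.13903418  0.0005067  -0.00818034] [0.54663299 0.26118834 0.07591721]Traceback (most recent call last):
  File "<stdin>", line 5, in <module>
  File "h.py", line 38, in droop
    f,cov=np.polyfit(s[m],Z[m],1,cov=True);print('n',m.sum(),'slope rad',f[0].round(4),'+-',cov[0,0]**.5,'top z at pocket',f[1].round(2),'at grip',(f[1]-126*f[0]).round(2),'expect',(p[2]*1000-12).round(1))
          ~~~~~~~~~~^^^^^^^^^^^^^^^^^^^^^^
    raise TypeError("expected non-empty vector for x")
TypeError: expected non-empty vector for x
```

Call:
send_rows:
  rows:
    - {"dx": 0, "dy": 0, "dz": -1, "roll": 0, "jaw": 1}
    - {"dx": 0, "dy": 0, "dz": 0, "roll": 0, "jaw": 1}
    - {"dx": 0, "dy": 0, "dz": 0, "roll": 0, "jaw": 1}

```text
time_s: 10.12
ee_pos: [0.5467, 0.2611, 0.0769]
eef_rot: [3.141, -0.0, 1.274]
force: [-0.0, 0.0, -1.7]
grip_width: 0.013
grip_force: 60.0
```

Call:
send_rows:
  rows:
    - {"dx": 0, "dy": 0, "dz": -1, "roll": 0, "jaw": 1}
    - {"dx": 0, "dy": 0, "dz": 0, "roll": 0, "jaw": 1}
    - {"dx": 0, "dy": 0, "dz": 0, "roll": 0, "jaw": 1}

```text
time_s: 10.37
ee_pos: [0.5466, 0.2611, 0.0779]
eef_rot: [3.142, -0.0, 1.274]
force: [-0.7, -0.1, -2.6]
grip_width: 0.013
grip_force: 60.0
```

Run:
```python
from h import *
o=get_obs();print(o['force'],o['moment'],o['ee_pos'])
c=shot('side'); droop(c,73,o['ee_pos'][2]-.014)
P=pts(c);a=np.radians(73);w=np.array([np.cos(a),np.sin(a)]);u=np.array([-w[1],w[0]]);d=P[...,:2]-[.583,.381];s=d@w*1000;t=d@u*1000
m=(abs(t)<34)&(s<-20)&(s>-110)&(P[...,2]>.04)&(P[...,2]<.084)
for b in range(-105,-20,10):
    k=m&(abs(s-b)<5); 
    if k.any(): print(b,k.sum(),np.percentile(P[...,2][k]*1000,[10,50,90]).round(1),t[k].mean().round(0))
```

```text
[-0.69100378 -0.14380985 -2.61323004] [-0.13757325 -0.00368925 -0.00625396] [0.54662599 0.2611215  0.07788314]
n 35 slope rad -0.0525 +- 0.008165569285720764 top z at pocket 60.21 at grip 66.82 expect 65.8
-105 7 [64.3 65.9 66.9] -11.0
-95 9 [63.7 65.8 66.7] -8.0
-85 5 [64.5 64.9 65.5] -8.0
-75 11 [62.  63.7 65.9] -8.0
-65 16 [61.4 63.4 64.3] -9.0
-55 14 [61.  62.9 63.6] -12.0
-45 13 [60.6 61.9 62.8] -11.0
-35 28 [57.4 61.2 67.1] -10.0
-25 48 [59.5 67.3 77.9] -5.0
```

Call:
send_rows:
  rows:
    - {"dx": 0, "dy": 0, "dz": -1.2, "roll": 0, "jaw": 1}
    - {"dx": 0, "dy": 0, "dz": 0, "roll": 0, "jaw": 1}
    - {"dx": 0, "dy": 0, "dz": 0, "roll": 0, "jaw": 1}
    - {"dx": 0, "dy": 0, "dz": 0, "roll": 0, "jaw": 1}

```text
time_s: 10.75
ee_pos: [0.5466, 0.2611, 0.079]
eef_rot: [-3.142, 0.0, 1.274]
force: [-0.1, -0.5, -1.9]
grip_width: 0.0132
grip_force: 60.0
```

Run:
```python
from h import *
o=get_obs();print(o['force'],o['moment'],o['ee_pos'])
for i in range(3):
    c=shot('side'); droop(c,73,o['ee_pos'][2]-.014); o=get_obs(); print(o['force'][2],o['moment'][0])
```

```text
[-0.07034772 -0.46868958 -1.92729661] [-0.16595533 -0.03591021 -0.01127419] [0.54662691 0.26109506 0.07904999]
n 41 slope rad -0.0482 +- 0.007200848346525086 top z at pocket 60.87 at grip 66.93 expect 67.0
-1.9037945493420727 -0.11180373557768736
n 42 slope rad -0.0524 +- 0.0073831089051021054 top z at pocket 60.45 at grip 67.05 expect 67.0
-1.9977731523163793 -0.18541156145102333
n 37 slope rad -0.0386 +- 0.008451215327690909 top z at pocket 61.57 at grip 66.43 expect 67.1
-1.8719695981607865 -0.16579393417525692
```

Call:
send_rows:
  rows:
    - {"dx": 0, "dy": 0, "dz": -1, "roll": 0, "jaw": 1}
    - {"dx": 0, "dy": 0, "dz": 0, "roll": 0, "jaw": 1}
    - {"dx": 0, "dy": 0, "dz": 0, "roll": 0, "jaw": 1}
    - {"dx": 0, "dy": 0, "dz": 0, "roll": 0, "jaw": 1}

```text
time_s: 11.23
ee_pos: [0.5466, 0.2612, 0.0801]
eef_rot: [3.142, -0.0, 1.274]
force: [-0.0, 0.6, -2.7]
grip_width: 0.0131
grip_force: 60.0
```

Run:
```python
from h import *
o=get_obs();print(o['force'],o['moment'],o['ee_pos'])
for i in range(2):
    c=shot('side'); droop(c,73,o['ee_pos'][2]-.014); o=get_obs(); print(o['force'][2],o['moment'][0])
```

```text
[-0.04762933  0.60214809 -2.74186657] [-0.12497536 -0.03254018 -0.00064547] [0.54662741 0.2611515  0.08008928]
n 37 slope rad -0.0622 +- 0.008073564469251863 top z at pocket 60.17 at grip 68.01 expect 68.0
-1.548199189485599 -0.11394784353321692
n 41 slope rad -0.0574 +- 0.0070096893666617074 top z at pocket 60.3 at grip 67.52 expect 68.1
-2.49485057267543 -0.09084850521747143
```

Call:
send_rows:
  rows:
    - {"dx": 0, "dy": 0, "dz": -1.3, "roll": 0, "jaw": 1}
    - {"dx": 0, "dy": 0, "dz": 0, "roll": 0, "jaw": 1}
    - {"dx": 0, "dy": 0, "dz": 0, "roll": 0, "jaw": 1}
    - {"dx": -1, "dy": 0, "dz": 0, "roll": 0, "jaw": 1}
    - {"dx": -2, "dy": 0, "dz": 0, "roll": 0, "jaw": 1}
    - {"dx": -3, "dy": 0, "dz": 0, "roll": 0, "jaw": 1}
    - {"dx": -3, "dy": 0, "dz": 0, "roll": 0, "jaw": 1}
    - {"dx": -3, "dy": 0, "dz": 0, "roll": 0, "jaw": 1}
    - {"dx": -2, "dy": 0, "dz": 0, "roll": 0, "jaw": 1}
    - {"dx": 0, "dy": 0, "dz": 0, "roll": 0, "jaw": 1}
    - {"dx": 0, "dy": 0, "dz": 0, "roll": 0, "jaw": 1}

```text
time_s: 12.25
ee_pos: [0.5426, 0.2476, 0.0814]
eef_rot: [3.142, -0.0, 1.274]
force: [-0.3, -0.4, -2.5]
grip_width: 0.0129
grip_force: 60.0
```

Run:
```python
from h import *
o=get_obs();print(o['force'],o['moment'],o['ee_pos'])
for i in range(2):
    c=shot('side'); droop(c,73,o['ee_pos'][2]-.014); o=get_obs(); print(o['force'][2],o['moment'][0])
P=pts(c);a=np.radians(73);w=np.array([np.cos(a),np.sin(a)]);u=np.array([-w[1],w[0]]);d=P[...,:2]-[.583,.381];s=d@w*1000;t=d@u*1000
m=(abs(t)<34)&(s<-20)&(s>-110)&(P[...,2]>.04)&(P[...,2]<.084)
for b in range(-70,-20,5):
    k=m&(abs(s-b)<2.5); 
    if k.any(): print(b,k.sum(),np.percentile(P[...,2][k]*1000,[10,50,90]).round(1),t[k].mean().round(0))
f=c['frame'][115:215,235:355]
cv2.imwrite('pics/draw1.png',cv2.resize(f,None,fx=5.5,fy=5.5,interpolation=cv2.INTER_CUBIC)[...,::-1])
```

```text
[-0.29373605 -0.4450161  -2.51616448] [-0.14856067 -0.05562152  0.00962923] [0.54255675 0.24758732 0.08144254]
n 41 slope rad -0.0723 +- 0.00758154963827901 top z at pocket 60.39 at grip 69.51 expect 69.4
-2.3812499004767407 -0.12750896805861064
n 45 slope rad -0.058 +- 0.008733507245453352 top z at pocket 61.47 at grip 68.78 expect 69.4
-2.0730686756421353 -0.1342658843938655
-70 8 [63.4 64.8 65.6] -13.0
-65 6 [62.7 63.7 64.1] -5.0
-60 6 [60.5 63.2 65.2] -19.0
-55 7 [61.6 63.6 68.4] -16.0
-50 7 [60.4 62.9 66.3] -16.0
-40 11 [52.3 59.  62.2] -4.0
-35 15 [51.7 56.9 60.9] 3.0
-30 22 [60.  65.7 80.3] -3.0
-25 37 [59.6 65.5 77. ] -4.0
```

View pics/draw1.png

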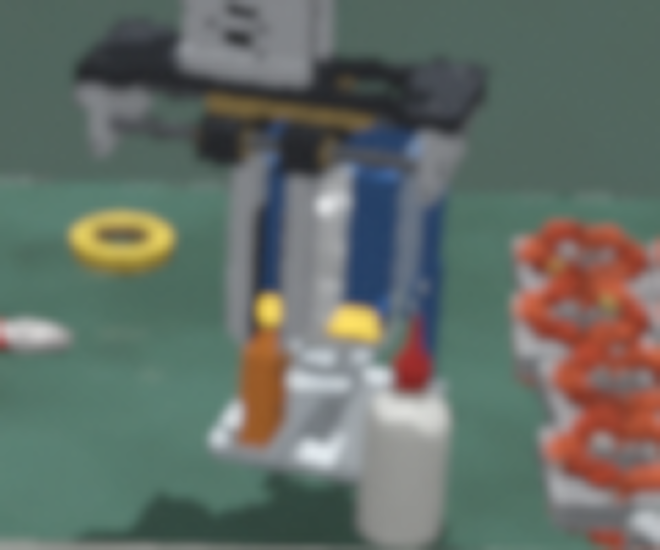

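Run:
```python
from h import *
for n in('side','top'):
    c=shot(n)
    P=pts(c);a=np.radians(73);w=np.array([np.cos(a),np.sin(a)]);u=np.array([-w[1],w[0]]);d=P[...,:2]-[.583,.381];s=d@w*1000;t=d@u*1000
    for z0 in range(60,100,4):
        k=(abs(t)<11)&(s<0)&(s>-62)&(abs(P[...,2]*1000-z0)<2)
        if k.any(): print(n,z0,k.sum(),np.c_[s[k],t[k]].round(0).astype(int).tolist()[:14])
```

```text
side 60 16 [[-22, 8], [-27, 10], [-29, 6], [-25, 4], [-24, 1], [-27, -2], [-18, -6], [-36, 4], [-34, 2], [-33, -1], [-31, -3], [-29, -6], [-38, 3], [-37, 1]]
side 64 9 [[-23, 2], [-26, 4], [-28, 1], [-25, -2], [-27, -5], [-23, -7], [-27, -5], [-38, 7], [-58, -11]]
side 68 10 [[-25, 11], [-27, 7], [-25, 5], [-30, 9], [-27, 7], [-28, 4], [-25, -2], [-28, -5], [-25, -8], [-24, -10]]
side 72 3 [[-24, 8], [-24, 5], [-29, 1]]
side 76 4 [[-30, 7], [-25, 5], [-27, 2], [-28, 1]]
side 80 5 [[-28, 7], [-25, 5], [-28, 1], [-26, -1], [-30, -2]]
side 84 5 [[-25, 5], [-24, 3], [-25, -1], [-27, -4], [-52, -8]]
side 88 10 [[-26, 8], [-26, 5], [-26, 2], [-28, 8], [-29, 4], [-31, 1], [-31, -2], [-27, -4], [-35, -9], [-43, -8]]
side 92 9 [[-28, 5], [-26, 3], [-29, -1], [-26, -3], [-28, -7], [-31, -8], [-43, -11], [-51, -10], [-58, -9]]
side 96 8 [[-24, 6], [-24, 3], [-25, 0], [-31, -1], [-29, -4], [-28, -7], [-31, -10], [-32, -11]]
top 60 1 [[-28, 3]]
top 64 1 [[-28, 0]]
top 68 1 [[-33, 3]]
top 72 2 [[-28, -2], [-28, 6]]
top 76 1 [[-28, 3]]
top 84 1 [[-28, 1]]
top 88 4 [[-28, -2], [-35, 10], [-38, 9], [-42, 11]]
top 92 1 [[-32, 11]]
top 96 2 [[-28, -7], [-28, 6]]
```

The picture and depth show that the bottom shield has not followed: its front is still at s≈-27, like the others. The loaded fork droops elastically (0.04 rad free, about 0.065 loaded), so the tips passed underneath. To fix this I'll back out and press the tips on the yellow flanges with a loosened grip. That pitches the fork tips-up in the pads, and then I'll re-grip.

Call:
send_rows:
  rows:
    - {"dx": 0, "dy": 0, "dz": 4, "roll": 0, "jaw": 1}
    - {"dx": 0, "dy": 0, "dz": 5, "roll": 0, "jaw": 1}
    - {"dx": 0, "dy": 0, "dz": 2, "roll": 0, "jaw": 1}
    - {"dx": -4, "dy": 0, "dz": 0, "roll": 0, "jaw": 1}
    - {"dx": -12, "dy": 0, "dz": 0, "roll": 0, "jaw": 1}
    - {"dx": -15, "dy": 0, "dz": 0, "roll": 0, "jaw": 1}
    - {"dx": -15, "dy": 0, "dz": 0, "roll": 0, "jaw": 1}
    - {"dx": -15, "dy": 0, "dz": 0, "roll": 0, "jaw": 1}
    - {"dx": -15, "dy": 0, "dz": 0, "roll": 0, "jaw": 1}
    - {"dx": -15, "dy": 0, "dz": 0, "roll": 0, "jaw": 1}
    - {"dx": -4, "dy": 0, "dz": 0, "roll": 0, "jaw": 1}
    - {"dx": 0, "dy": 0, "dz": 0, "roll": 0, "jaw": 1}

```text
time_s: 13.45
ee_pos: [0.5146, 0.1558, 0.0706]
eef_rot: [3.141, -0.0, 1.273]
force: [-0.0, 0.2, -2.3]
grip_width: 0.013
grip_force: 60.0
```

Call:
send_rows:
  rows:
    - {"dx": 0, "dy": 0, "dz": -10, "roll": 0, "jaw": 1}
    - {"dx": 0, "dy": 0, "dz": -14, "roll": 0, "jaw": 1}
    - {"dx": 0, "dy": 0, "dz": -14, "roll": 0, "jaw": 1}
    - {"dx": 0, "dy": 0, "dz": -10, "roll": 0, "jaw": 1}
    - {"dx": 0, "dy": 0, "dz": -6, "roll": 0, "jaw": 1}
    - {"dx": 0, "dy": 0, "dz": 0, "roll": 0, "jaw": 1}
    - {"dx": 0, "dy": 0, "dz": 0, "roll": 0, "jaw": 1}

```text
time_s: 14.03
ee_pos: [0.5147, 0.1571, 0.1242]
eef_rot: [3.142, -0.0, 1.274]
force: [-0.4, -0.3, -2.6]
grip_width: 0.0128
grip_force: 60.0
```

Run:
```python
from h import *
x,y=off(.583,.381,73,-.2075,-.0007); plan(x,y,.122,73,4)
for n in('top','side'):
    c=shot(n); zt=get_obs()['ee_pos'][2]-.014
    droop(c,73,zt); 
    try: forkmeas(c,zt,73)
    except Exception as e: print(e)
c=load('side');P=pts(c);a=np.radians(73);w=np.array([np.cos(a),np.sin(a)]);u=np.array([-w[1],w[0]]);d=P[...,:2]-[.583,.381];s=d@w*1000;t=d@u*1000
for z0 in range(62,90,4):
        k=(abs(t)<9)&(s<0)&(s>-62)&(abs(P[...,2]*1000-z0)<2)
        if k.any(): print(z0,k.sum(),np.median(s[k]).round(1))
```

```text
t 14.03 at [0.5147 0.1571 0.1242] yaw 73.01 turn(roll) 0.01 total [26.6  0.6  2.2] per row [6.65 0.14 0.56] F [-0.4 -0.3 -2.6] grip 0.0128 60.0
n 76 slope rad -0.0308 +- 0.011028628026635281 top z at pocket 108.51 at grip 112.39 expect 111.8
yaw corr -0.35 lat -0.76 wid [46. 45. 46. 46. 46. 46. 46. 45.] tip s [-60.8  50.5] z tines [0.1105 0.1092 0.1086 0.109  0.1082 0.1074 0.1082 0.1085] z shank nan
n 70 slope rad -0.0448 +- 0.002874703923566728 top z at pocket 107.76 at grip 113.41 expect 111.6
yaw corr 2.3 lat -3.55 wid [36. 38. 37. 37. 38. 39. 39. 43.] tip s [-151.6   45.5] z tines [0.1094 0.1079 0.1081 0.1068 0.1075 0.1059 0.1068 0.1077] z shank 0.1118
62 2 -25.4
66 1 -25.3
74 1 -27.0
78 4 -26.5
82 3 -24.7
86 3 -27.6h.py:30: RuntimeWarning: Mean of empty slice.
  print('yaw corr',np.degrees(f[0]).round(2),'lat',f[1].round(2),'wid',r[:,2].round(0),'tip s',np.percentile(s,[0.5,99.5]).round(1),'z tines',r[:,3].round(4),'z shank',z[(s<-65)].mean().round(4))
  ret = ret.dtype.type(ret / rcount)
```

Call:
send_rows:
  rows:
    - {"dx": 5, "dy": 0.6, "dz": 0, "roll": 0, "jaw": 1}
    - {"dx": 8, "dy": 0, "dz": 0, "roll": 0, "jaw": 1}
    - {"dx": 8, "dy": 0, "dz": 0, "roll": 0, "jaw": 1}
    - {"dx": 5.5, "dy": 0, "dz": 3, "roll": 0, "jaw": 1}
    - {"dx": 0, "dy": 0, "dz": 5, "roll": 0, "jaw": 1}
    - {"dx": 0, "dy": 0, "dz": 4, "roll": 0, "jaw": 1}
    - {"dx": 0, "dy": 0, "dz": 2, "roll": 0, "jaw": 1}
    - {"dx": 0, "dy": 0, "dz": 1, "roll": 0, "jaw": 1}
    - {"dx": 0, "dy": 0, "dz": 1, "roll": 0, "jaw": 1}
    - {"dx": 0, "dy": 0, "dz": 0, "roll": 0, "jaw": 1}

```text
time_s: 14.97
ee_pos: [0.523, 0.1819, 0.1083]
eef_rot: [-3.142, 0.0, 1.274]
force: [-0.0, -0.0, -1.3]
grip_width: 0.0132
grip_force: 60.0
```

Run:
```python
from h import *
o=get_obs();print(o['force'],o['moment'],o['ee_pos'])
c=shot('side'); droop(c,73,o['ee_pos'][2]-.014);c=shot('top'); droop(c,73,o['ee_pos'][2]-.014)
```

```text
[-0.03799812 -0.04278764 -1.27316296] [-0.04870019 -0.02121952 -0.00422157] [0.52304633 0.18189369 0.10828831]
n 59 slope rad -0.0153 +- 0.003557990055512609 top z at pocket 95.36 at grip 97.29 expect 96.4
n 63 slope rad -0.019 +- 0.012258853914188758 top z at pocket 95.17 at grip 97.56 expect 96.5
```

Call:
send_rows:
  rows:
    - {"dx": 0, "dy": 0, "dz": 0, "roll": 0, "jaw": 1}
    - {"dx": 0, "dy": 0, "dz": 0, "roll": 0, "jaw": 1}
    - {"dx": 0, "dy": 0, "dz": 2, "roll": 0, "jaw": 1}
    - {"dx": 0, "dy": 0, "dz": 2, "roll": 0, "jaw": 1}
    - {"dx": 0, "dy": 0, "dz": 3, "roll": 0, "jaw": 1}
    - {"dx": 0, "dy": 0, "dz": 3, "roll": 0, "jaw": 1}
    - {"dx": 0, "dy": 0, "dz": 3, "roll": 0, "jaw": 1}
    - {"dx": 0, "dy": 0, "dz": 0, "roll": 0, "jaw": 1}
    - {"dx": 0, "dy": 0, "dz": 0, "roll": 0, "jaw": 1}
  force: 10

```text
time_s: 15.82
ee_pos: [0.523, 0.1821, 0.0951]
eef_rot: [-3.141, 0.0, 1.274]
force: [-0.1, -0.8, -0.7]
grip_width: 0.0143
grip_force: 9.9
```

Run:
```python
from h import *
o=get_obs();print(o['force'],o['moment'],o['ee_pos'])
c=shot('side'); droop(c,73,o['ee_pos'][2]-.010);c=shot('top'); droop(c,73,o['ee_pos'][2]-.010)
```

```text
[-0.11697591 -0.81195518 -0.73393546] [-0.00095988 -0.07939208  0.01771783] [0.52297548 0.1820855  0.09509968]
n 70 slope rad 0.0736 +- 0.005516773105300242 top z at pocket 91.97 at grip 82.69 expect 83.3
n 61 slope rad 0.0534 +- 0.014300669308149458 top z at pocket 92.88 at grip 86.15 expect 83.4
```

Call:
send_rows:
  rows:
    - {"dx": 0, "dy": 0, "dz": 2.5, "roll": 0, "jaw": 1}
    - {"dx": 0, "dy": 0, "dz": 2.5, "roll": 0, "jaw": 1}
    - {"dx": 0, "dy": 0, "dz": 0, "roll": 0, "jaw": 1}
    - {"dx": 0, "dy": 0, "dz": 0, "roll": 0, "jaw": 1}

```text
time_s: 16.25
ee_pos: [0.5229, 0.1821, 0.0901]
eef_rot: [-3.141, 0.0, 1.274]
force: [0.1, -0.1, -1.4]
grip_width: 0.014
grip_force: 9.9
```

Call:
send_rows:
  rows:
    - {"dx": 0, "dy": 0, "dz": 0, "roll": 0, "jaw": 1}
    - {"dx": 0, "dy": 0, "dz": 0, "roll": 0, "jaw": 1}
    - {"dx": 0, "dy": 0, "dz": 0, "roll": 0, "jaw": 1}
    - {"dx": 0, "dy": 0, "dz": 0, "roll": 0, "jaw": 1}
    - {"dx": 0, "dy": 0, "dz": -5, "roll": 0, "jaw": 1}
    - {"dx": 0, "dy": 0, "dz": -8, "roll": 0, "jaw": 1}
    - {"dx": 0, "dy": 0, "dz": -8, "roll": 0, "jaw": 1}
    - {"dx": 0, "dy": 0, "dz": -5, "roll": 0, "jaw": 1}
    - {"dx": 0, "dy": 0, "dz": 0, "roll": 0, "jaw": 1}
    - {"dx": 0, "dy": 0, "dz": 0, "roll": 0, "jaw": 1}
  force: 60

```text
time_s: 17.08
ee_pos: [0.5232, 0.1821, 0.1168]
eef_rot: [3.141, -0.0, 1.274]
force: [-0.5, 0.7, -0.6]
grip_width: 0.0004
grip_force: 0.0
```

Run:
```python
from h import *
o=get_obs();print(o['force'],o['moment'],o['ee_pos'])
for n in('top','side'):
    c=shot(n); droop(c,73,o['ee_pos'][2]-.010); forkmeas(c,o['ee_pos'][2]-.012,73)
```

```text
[-0.45507639  0.71092044 -0.60009208] [ 0.01851802 -0.0667869  -0.01864108] [0.52324361 0.1821229  0.1168041 ]
n 15 slope rad 0.6168 +- 0.2002872595190529 top z at pocket 87.53 at grip 9.81 expect 104.3
yaw corr -52.62 lat 25.33 wid [10. 47. 53.] tip s [ 4.8 55.1] z tines [0.0956 0.0988 0.0979] z shank nan
n 20 slope rad 0.4721 +- 0.14757002548334924 top z at pocket 88.44 at grip 28.95 expect 104.1
yaw corr -98.69 lat 36.38 wid [10. 44. 52.] tip s [11.3 58.9] z tines [0.0949 0.0976 0.0984] z shank nanh.py:30: RuntimeWarning: Mean of empty slice.
  print('yaw corr',np.degrees(f[0]).round(2),'lat',f[1].round(2),'wid',r[:,2].round(0),'tip s',np.percentile(s,[0.5,99.5]).round(1),'z tines',r[:,3].round(4),'z shank',z[(s<-65)].mean().round(4))
  ret = ret.dtype.type(ret / rcount)
```

Run:
```python
from h import *
t=load('top')['frame'][120:220,150:310];s=load('side')['frame'][110:260,200:360]
a=cv2.resize(t,(640,400),interpolation=cv2.INTER_CUBIC);b=cv2.resize(s,(640,600),interpolation=cv2.INTER_CUBIC)
im=np.hstack([cv2.resize(a,(400,250)),np.zeros((250,0,3),np.uint8)]);im=np.vstack([im,np.zeros((125,400,3),np.uint8)])
im=np.hstack([im,cv2.resize(b,(400,375))]);cv2.imwrite('pics/drop.png',im[...,::-1])
```

```text
(no output)
```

View pics/drop.png

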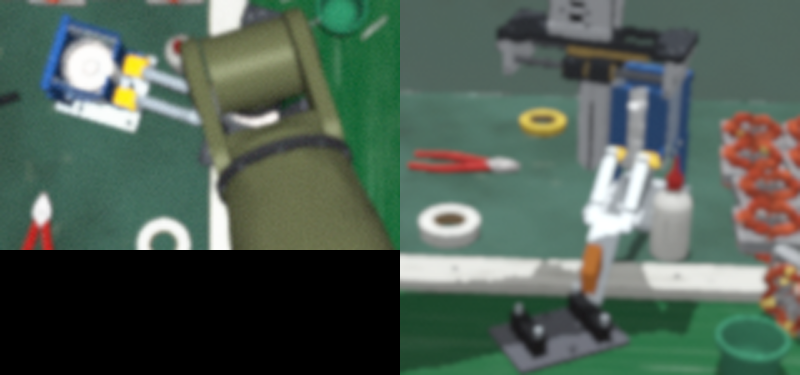

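The fork dropped: its tips still lie on the flanges (~(610,160) in the composite) while its tail has fallen to the belt side by the rest, with the orange grip at (592,268). Next I'll measure how it lies.

Run:
```python
from h import *
for n in('side','top'):
    c=load(n);P=pts(c);h=cv2.cvtColor(c['frame'],cv2.COLOR_RGB2HSV).astype(int);H,S,V=h[...,0],h[...,1],h[...,2];ok=c['z_map']>0
    o=ok&(H>3)&(H<17)&(S>130)&(abs(P[...,0]-.52)<.07)&(abs(P[...,1]-.18)<.08)&(P[...,2]>.01)
    q=P[o]
    if len(q)>5: print(n,'orange',len(q),'med',np.median(q,0).round(4),'p5',np.percentile(q,5,0).round(4),'p95',np.percentile(q,95,0).round(4))
    a=np.radians(73);w=np.array([np.cos(a),np.sin(a)]);u=np.array([-w[1],w[0]]);d=P[...,:2]-[.583,.381];s=d@w*1000;t=d@u*1000;Z=P[...,2]*1000
    m=ok&(abs(t)<60)&(s<-36)&(s>-270)&(S<80)&(V>90)&(Z>12)&(Z<110)&(Z<105-(-s-60)*.1)
    for b in range(-265,-35,10):
        k=m&(abs(s-b)<5)
        if k.sum()>3: print(n,b,k.sum(),'z',np.percentile(Z[k],[10,50,90]).round(1),'t',np.percentile(t[k],[4,96]).round(1))
```

```text
side orange 93 med [0.5259 0.1658 0.0498] p5 [0.5189 0.1526 0.0211] p95 [0.5335 0.1758 0.0613]
side -245 11 z [24.9 26.3 32.3] t [-16.   7.]
side -235 9 z [24.6 32.6 50. ] t [-2.   4.8]
side -225 5 z [27.1 35.3 53.1] t [-0.3  1.1]
side -205 8 z [13.1 63.8 66.2] t [-12.2  13.1]
side -195 10 z [12.9 14.6 19.6] t [-14.9   4.8]
side -185 14 z [15.6 19.2 23.3] t [-15.   -8.4]
side -175 11 z [22.  24.1 27.3] t [-15.2  -8.2]
side -165 18 z [28.1 30.7 36.1] t [-13.8   0.5]
side -155 46 z [35.6 39.7 43.6] t [-14.   14.1]
side -145 42 z [41.2 45.7 48.6] t [-14.1  14. ]
side -135 62 z [46.7 50.8 54.8] t [-20.8  21.4]
side -125 56 z [52.1 55.9 63.2] t [-22.   23.5]
side -115 89 z [20.9 57.2 68.3] t [-59.4  21.1]
side -105 108 z [24.9 65.4 75.5] t [-56.9  19.5]
side -95 63 z [67.8 76.7 85.4] t [-56.9  23.9]
side -85 35 z [75.  81.2 86.9] t [-34.4  23.3]
side -75 30 z [81.8 87.4 92. ] t [-20.2  24.2]
side -65 45 z [ 90.   94.3 100.6] t [-21.2  23.6]
side -55 12 z [ 12.2  98.2 102. ] t [-33.5  36.4]
side -45 13 z [12.1 13.5 91.9] t [-34.7  38. ]
top -135 11 z [50.2 54.9 57. ] t [11.  22.5]
top -125 17 z [54.9 59.6 65.1] t [ 6.  22.7]
top -115 14 z [65.6 67.7 71.6] t [-15.1  23.5]
top -105 27 z [62.7 69.  74.5] t [-21.3  22.5]
top -95 41 z [64.4 74.8 82.5] t [-50.5  22.3]
top -85 51 z [59.8 79.1 87.9] t [-54.1  22.6]
top -75 33 z [73.1 87.2 92.1] t [-56.8  23.4]
top -65 30 z [ 90.2  95.6 102.6] t [-23.5  24.5]
top -55 24 z [13.  91.1 98.7] t [-38.7  37. ]
top -45 25 z [ 12.5  14.3 101.9] t [-49.6  49.1]
```

The fork leans at about 0.55 rad, tips on the flange fronts and tail on the floor. Its grip is centred near s=-215, z≈0.04, which is reachable from above. I'll open and re-grasp it there.

Run:
```python
from h import *
x,y=off(.583,.381,73,-.215,.0003); print(x,y); plan(x,y,.022,73,8)
c=shot('side');P=pts(c);h=cv2.cvtColor(c['frame'],cv2.COLOR_RGB2HSV).astype(int);H,S,V=h[...,0],h[...,1],h[...,2]
m=(H>3)&(H<17)&(S>130)&(abs(P[...,0]-.52)<.05)&(abs(P[...,1]-.17)<.05)&(P[...,2]>.005)&(c['z_map']>0)
a=np.radians(73);w=np.array([np.cos(a),np.sin(a)]);u=np.array([-w[1],w[0]]);d=P[...,:2]-[.583,.381];s=(d@w*1000)[m];t=(d@u*1000)[m];Z=P[...,2][m]*1000
for z0 in range(12,70,6):
    k=abs(Z-z0)<3
    if k.any(): print(z0,k.sum(),'s',np.percentile(s[k],[5,50,95]).round(1),'t',np.percentile(t[k],[5,95]).round(1))
```

```text
0.5198531920578227 0.1754821889793642
t 17.18 at [0.5229 0.182  0.1161] yaw 72.99 turn(roll) -0.01 total [-7.2 -1.  94.1] per row [-0.89 -0.13 11.77] F [ 0.2  0.1 -0.3] grip 0.0003 0.0
12 2 s [-213.9 -213.2 -212.4] t [-1.7 -1.3]
18 4 s [-220.  -219.5 -218.5] t [-8.2 -3.6]
24 2 s [-222.4 -221.9 -221.4] t [-11.6  -9.5]
30 10 s [-225.9 -224.4 -217.9] t [-12.3  -2.8]
36 7 s [-231.2 -226.6 -208.9] t [-12.6  -3. ]
42 7 s [-233.5 -231.  -209.7] t [-12.7  -7.4]
48 18 s [-236.9 -233.2 -214. ] t [-14.2  -4.8]
54 24 s [-233.4 -222.9 -212.4] t [-13.6  -4. ]
60 17 s [-221.4 -215.  -209.8] t [-12.4  -2.1]
66 2 s [-217.9 -215.6 -213.3] t [-14.1  -8. ]
```

Run:
```python
from h import *
x,y=off(.583,.381,73,-.212,-.006); print(x,y); plan(x,y,.023,75.5,8)
```

```text
0.526755027134558 0.17650916150750007
t 17.23 at [0.5229 0.182  0.116 ] yaw 72.99 turn(roll) -2.51 total [-4.3  5.1 93. ] per row [-0.54  0.64 11.63] F [0.6 0.  0.4] grip 0.0005 0.0
```

Call:
send_rows:
  rows:
    - {"dx": 0, "dy": 0, "dz": 0, "roll": -2.5, "jaw": -1}
    - {"dx": 0, "dy": 0, "dz": 0, "roll": 0, "jaw": -1}
    - {"dx": 0, "dy": 0, "dz": 0, "roll": 0, "jaw": -1}
    - {"dx": 0, "dy": 0, "dz": 0, "roll": 0, "jaw": -1}
    - {"dx": 0, "dy": 0, "dz": 0, "roll": 0, "jaw": -1}
    - {"dx": 0, "dy": 0, "dz": 0, "roll": 0, "jaw": -1}
    - {"dx": 0, "dy": 0, "dz": 0, "roll": 0, "jaw": -1}
    - {"dx": 0, "dy": 0, "dz": 0, "roll": 0, "jaw": -1}
  force: 60

```text
time_s: 17.9
ee_pos: [0.5231, 0.1821, 0.1164]
eef_rot: [-3.142, -0.0, 1.317]
force: [0.1, -0.4, -0.0]
grip_width: 0.0502
grip_force: 0.0
```

Call:
send_rows:
  rows:
    - {"dx": -4, "dy": 5, "dz": 8, "roll": 0, "jaw": -0.2}
    - {"dx": 0, "dy": 0, "dz": 14, "roll": 0, "jaw": -0.2}
    - {"dx": 0, "dy": 0, "dz": 16, "roll": 0, "jaw": -0.2}
    - {"dx": 0, "dy": 0, "dz": 16, "roll": 0, "jaw": -0.2}
    - {"dx": 0, "dy": 0, "dz": 16, "roll": 0, "jaw": -0.2}
    - {"dx": 0, "dy": 0, "dz": 12, "roll": 0, "jaw": -0.2}
    - {"dx": 0, "dy": 0, "dz": 8, "roll": 0, "jaw": -0.2}
    - {"dx": 0, "dy": 0, "dz": 3.4, "roll": 0, "jaw": -0.2}
    - {"dx": 0, "dy": 0, "dz": 0, "roll": 0, "jaw": 0.3}
    - {"dx": 0, "dy": 0, "dz": 0, "roll": 0, "jaw": 0.5}
    - {"dx": 0, "dy": 0, "dz": 0, "roll": 0, "jaw": 0.6}
    - {"dx": 0, "dy": 0, "dz": 0, "roll": 0, "jaw": 1}

```text
time_s: 18.9
ee_pos: [0.5273, 0.177, 0.0237]
eef_rot: [3.141, -0.001, 1.318]
force: [0.2, -0.3, 0.7]
grip_width: 0.0331
grip_force: 0.0
```

Call:
send_rows:
  rows:
    - {"dx": 0, "dy": 0, "dz": 0, "roll": 0, "jaw": 1}
    - {"dx": 0, "dy": 0, "dz": 0, "roll": 0, "jaw": 1}
    - {"dx": 0, "dy": 0, "dz": 0, "roll": 0, "jaw": 1}
    - {"dx": 0, "dy": 0, "dz": 0, "roll": 0, "jaw": 1}
    - {"dx": 0, "dy": 0, "dz": 0, "roll": 0, "jaw": 1}
    - {"dx": 0, "dy": 0, "dz": 0, "roll": 0, "jaw": 1}
    - {"dx": 0, "dy": 0, "dz": 0, "roll": 0, "jaw": 1}
  force: 60

```text
time_s: 19.48
ee_pos: [0.5271, 0.177, 0.0231]
eef_rot: [3.141, -0.0, 1.317]
force: [0.8, -0.5, 1.0]
grip_width: 0.0136
grip_force: 60.0
```

Call:
send_rows:
  rows:
    - {"dx": 0, "dy": 0, "dz": -3, "roll": 0, "jaw": 1}
    - {"dx": 0, "dy": 0, "dz": -6, "roll": 0, "jaw": 1}
    - {"dx": 0, "dy": 0, "dz": -10, "roll": 0, "jaw": 1}
    - {"dx": 0, "dy": 0, "dz": -10, "roll": 0, "jaw": 1}
    - {"dx": 0, "dy": 0, "dz": -10, "roll": 0, "jaw": 1}
    - {"dx": 0, "dy": 0, "dz": -6, "roll": 0, "jaw": 1}
    - {"dx": 0, "dy": 0, "dz": 0, "roll": 0, "jaw": 1}
    - {"dx": 0, "dy": 0, "dz": 0, "roll": 0, "jaw": 1}

```text
time_s: 20.15
ee_pos: [0.527, 0.177, 0.0683]
eef_rot: [3.141, -0.0, 1.318]
force: [0.7, -0.3, -1.8]
grip_width: 0.014
grip_force: 59.9
```

```bash
cat >> h.py <<'E'
def slope(c,yaw):
    """tilted fork: fit of the top face points (grey-white) around the fork's line"""
    p=get_obs()['ee_pos'];P=pts(c);h=cv2.cvtColor(c['frame'],cv2.COLOR_RGB2HSV).astype(int)
    a=np.radians(yaw);w=np.array([np.cos(a),np.sin(a)]);u=np.array([-w[1],w[0]])
    d=P[...,:2]-p[:2];s=d@w*1000;t=abs(d@u*1000);Z=P[...,2]*1000
    m=(c['z_map']>0)&(s>28)&(s<150)&(t<21)&(Z>p[2]*1000-45)&(Z<p[2]*1000+90)&(h[...,1]<80)&(Z>16)
    x,z=s[m],Z[m]
    for i in range(6):
        f=np.polyfit(x,z,1);r=z-np.polyval(f,x);k=abs(r)<max(4,1.5*r.std());x,z=x[k],z[k]
    print('n',len(x),'slope',np.arctan(f[0]).round(3),'z at s=126:',np.polyval(f,126).round(1),'rms',r.std().round(1))
E
python3 - <<'E'
from h import *
plan(.468,.166,.059,75.5,6)
for n in('side','top'): slope(shot(n),75.5)
c=load('top');P=pts(c)
for x0 in(.45,.47,.49):
  m=(c['z_map']>0)&(abs(P[...,0]-x0)<.008)&(P[...,1]>.12)&(P[...,1]<.26);q=P[m];q=q[np.argsort(q[:,1])];print(x0,[(round(b,3),round(float(np.median(q[abs(q[:,1]-b)<.004][:,2]))*1.0,3) if (abs(q[:,1]-b)<.004).any() else None, float(np.round(np.median(q[abs(q[:,1]-b)<.004][:,2])*1000,1)) if (abs(q[:,1]-b)<.004).any() else None) for b in np.arange(.13,.25,.01)])
E
```

```text
t 20.15 at [0.527  0.177  0.0683] yaw 75.49 turn(roll) -0.01 total [-25.4 -54.4   9.3] per row [-4.23 -9.06  1.55] F [ 0.7 -0.3 -1.8] grip 0.014 59.9
n 204 slope 0.487 z at s=126: 118.1 rms 2.0
n 148 slope 0.478 z at s=126: 118.7 rms 2.1
0.45 [(np.float64(0.13), 0.474, 473.9), (np.float64(0.14), 0.477, 477.2), (np.float64(0.15), 0.479, 478.8), (np.float64(0.16), 0.478, 478.4), (np.float64(0.17), 0.478, 478.1), (np.float64(0.18), 0.474, 473.8), (np.float64(0.19), 0.454, 454.0), (np.float64(0.2), 0.447, 447.3), (np.float64(0.21), 0.448, 448.1), (np.float64(0.22), 0.246, 245.5), (np.float64(0.23), 0.009, 8.9), (np.float64(0.24), 0.005, 4.5)]
0.47 [(np.float64(0.13), 0.453, 453.0), (np.float64(0.14), 0.456, 455.7), (np.float64(0.15), 0.46, 460.5), (np.float64(0.16), 0.458, 458.3), (np.float64(0.17), 0.453, 453.4), (np.float64(0.18), 0.451, 451.0), (np.float64(0.19), 0.445, 444.9), (np.float64(0.2), 0.441, 441.2), (np.float64(0.21), 0.44, 440.0), (np.float64(0.22), 0.438, 437.9), (np.float64(0.23), 0.009, 8.6), (np.float64(0.24), 0.002, 1.8)]
0.49 [(np.float64(0.13), 0.404, 403.6), (np.float64(0.14), None, None), (np.float64(0.15), 0.38, 379.7), (np.float64(0.16), 0.359, 359.4), (np.float64(0.17), 0.378, 378.2), (np.float64(0.18), 0.383, 382.9), (np.float64(0.19), 0.385, 384.9), (np.float64(0.2), 0.391, 390.7), (np.float64(0.21), 0.405, 404.6), (np.float64(0.22), 0.43, 430.0), (np.float64(0.23), 0.401, 401.2), (np.float64(0.24), 0.003, 2.7)]
```

Call:
send_rows:
  rows:
    - {"dx": -5, "dy": -10, "dz": 0, "roll": 0, "jaw": 1}
    - {"dx": -6, "dy": -14, "dz": 0, "roll": 0, "jaw": 1}
    - {"dx": -6, "dy": -16, "dz": 0, "roll": 0, "jaw": 1}
    - {"dx": -4, "dy": -14, "dz": 5, "roll": 0, "jaw": 1}
    - {"dx": -2, "dy": -7, "dz": 10, "roll": 0, "jaw": 1}
    - {"dx": 0, "dy": 0, "dz": 12, "roll": 0, "jaw": 1}
    - {"dx": 0, "dy": 0, "dz": 10, "roll": 0, "jaw": 1}
    - {"dx": 0, "dy": 0, "dz": 5, "roll": 0, "jaw": 1}
    - {"dx": 0, "dy": 0, "dz": 3, "roll": 0, "jaw": 1}
    - {"dx": 0, "dy": 0, "dz": 0, "roll": 0, "jaw": 1}
    - {"dx": 0, "dy": 0, "dz": 0, "roll": 0, "jaw": 1}

```text
time_s: 21.17
ee_pos: [0.4623, 0.17, 0.0231]
eef_rot: [3.142, -0.0, 1.317]
force: [0.4, -0.3, -1.9]
grip_width: 0.0135
grip_force: 59.9
```

Call:
send_rows:
  rows:
    - {"dx": 4, "dy": 0, "dz": 0, "roll": 0, "jaw": 1}
    - {"dx": 5, "dy": 0, "dz": 0, "roll": 0, "jaw": 1}
    - {"dx": 5, "dy": 0, "dz": 0, "roll": 0, "jaw": 1}
    - {"dx": 5, "dy": 0, "dz": 0, "roll": 0, "jaw": 1}
    - {"dx": 4, "dy": 0, "dz": 0, "roll": 0, "jaw": 1}
    - {"dx": 3, "dy": 0, "dz": 0, "roll": 0, "jaw": 1}
    - {"dx": 0, "dy": 0, "dz": 0, "roll": 0, "jaw": 1}
    - {"dx": 0, "dy": 0, "dz": 0, "roll": 0, "jaw": 1}

```text
time_s: 21.83
ee_pos: [0.4691, 0.1956, 0.0236]
eef_rot: [3.141, -0.0, 1.318]
force: [-0.8, -4.1, 6.8]
grip_width: 0.0138
grip_force: 60.1
```

Run:
```python
from h import *
plan(.468,.166,.022,75.5,6)
for n in('side','top'): slope(shot(n),75.5)
print(get_obs()['moment'])
```

```text
t 21.83 at [0.4691 0.1956 0.0236] yaw 75.53 turn(roll) 0.03 total [-29.    6.4   1.6] per row [-4.83  1.06  0.27] F [-0.8 -4.1  6.8] grip 0.0138 60.1
n 171 slope 0.22 z at s=126: 41.1 rms 1.7
n 89 slope 0.203 z at s=126: 42.5 rms 2.0
[-0.90713135  0.26495369  0.00564117]
```

Call:
send_rows:
  rows:
    - {"dx": 2, "dy": 0, "dz": 0, "roll": 0, "jaw": 1}
    - {"dx": 2, "dy": 0, "dz": 0, "roll": 0, "jaw": 1}
    - {"dx": 0, "dy": 0, "dz": 0, "roll": 0, "jaw": 1}
    - {"dx": 0, "dy": 0, "dz": 0, "roll": 0, "jaw": 1}
    - {"dx": -4, "dy": 0, "dz": 0, "roll": 0, "jaw": 1}
    - {"dx": -6, "dy": 0, "dz": 0, "roll": 0, "jaw": 1}
    - {"dx": -4, "dy": 0, "dz": 0, "roll": 0, "jaw": 1}
    - {"dx": 0, "dy": 0, "dz": 0, "roll": 0, "jaw": 1}
    - {"dx": 0, "dy": 0, "dz": 0, "roll": 0, "jaw": 1}

```text
time_s: 22.68
ee_pos: [0.466, 0.1856, 0.0228]
eef_rot: [-3.141, 0.0, 1.317]
force: [-0.2, -0.2, -2.3]
grip_width: 0.0139
grip_force: 59.9
```

Run:
```python
from h import *
plan(.468,.166,.022,75.5,6)
for n in('side','top'): slope(shot(n),75.5)
```

```text
t 22.68 at [0.466  0.1856 0.0228] yaw 75.47 turn(roll) -0.03 total [-18.5   6.9   0.8] per row [-3.08  1.14  0.13] F [-0.2 -0.2 -2.3] grip 0.0139 59.9
n 188 slope 0.306 z at s=126: 50.6 rms 1.7
n 101 slope 0.316 z at s=126: 51.6 rms 2.0
```

The heel push works: the free slope is down from 0.48 to 0.31 rad. The rest is best done with the tips hooked under the flanges, where the lever is long. I'll move there.

Run:
```python
from h import *
x,y=off(.583,.381,73,-.235,-.001); print(x,y); plan(x,y,.037,73,8)
```

```text
0.5152489541461199 0.15597601064396396
t 22.78 at [0.466  0.1857 0.0228] yaw 75.49 turn(roll) 2.49 total [-14.   55.8 -14.2] per row [-1.75  6.97 -1.78] F [-0.9  0.7 -1. ] grip 0.0138 59.9
```

Call:
send_rows:
  rows:
    - {"dx": 0, "dy": 0, "dz": -6, "roll": 1.2, "jaw": 1}
    - {"dx": 4, "dy": 0, "dz": -8, "roll": 1.3, "jaw": 1}
    - {"dx": 6, "dy": 4, "dz": 0, "roll": 0, "jaw": 1}
    - {"dx": 4, "dy": 10, "dz": 0, "roll": 0, "jaw": 1}
    - {"dx": 0, "dy": 12, "dz": 0, "roll": 0, "jaw": 1}
    - {"dx": 0, "dy": 12, "dz": 0, "roll": 0, "jaw": 1}
    - {"dx": 0, "dy": 10, "dz": 0, "roll": 0, "jaw": 1}
    - {"dx": 0, "dy": 5, "dz": 0, "roll": 0, "jaw": 1}
    - {"dx": 0, "dy": 2.8, "dz": 0, "roll": 0, "jaw": 1}
    - {"dx": 0, "dy": 0, "dz": 0, "roll": 0, "jaw": 1}
    - {"dx": 0, "dy": 0, "dz": 0, "roll": 0, "jaw": 1}

```text
time_s: 23.7
ee_pos: [0.5232, 0.1826, 0.0368]
eef_rot: [-3.141, 0.0, 1.274]
force: [-0.2, -0.1, -1.0]
grip_width: 0.014
grip_force: 59.9
```

Run:
```python
from h import *
x,y=off(.583,.381,73,-.207,-.001); plan(x,y,.1,73,8)
c=shot('side'); slope(c,73)
P=pts(c);a=np.radians(73);w=np.array([np.cos(a),np.sin(a)]);u=np.array([-w[1],w[0]]);d=P[...,:2]-[.583,.381];s=d@w*1000;t=d@u*1000;Z=P[...,2]*1000
m=(c['z_map']>0)&(abs(t)<30)&(s<-36)&(Z>50)&(Z<83)
for b in range(-110,-35,8):
    k=m&(abs(s-b)<4)
    if k.sum()>2: print(b,k.sum(),np.median(Z[k]).round(1),np.percentile(t[k],[4,96]).round(1))
```

```text
t 23.7 at [0.5232 0.1826 0.0368] yaw 72.99 turn(roll) -0.01 total [  0.2   0.2 -63.2] per row [ 0.02  0.03 -7.9 ] F [-0.2 -0.1 -1. ] grip 0.014 59.9
n 175 slope 0.302 z at s=126: 64.3 rms 1.8
-110 7 55.9 [-21.1  16. ]
-102 9 57.1 [-22.1  13.7]
-94 10 58.8 [-19.6  -9.7]
-86 12 62.2 [-21.2 -10.9]
-78 9 64.0 [-21.6 -10.6]
-70 15 67.8 [-21.1  -0. ]
-62 14 71.2 [-22.1  15.7]
-54 17 75.1 [-20.8  17.6]
-38 15 57.5 [-2.8  7.2]
```

Call:
send_rows:
  rows:
    - {"dx": 0, "dy": 0, "dz": -4, "roll": 0, "jaw": 1}
    - {"dx": 0, "dy": 0, "dz": -6, "roll": 0, "jaw": 1}
    - {"dx": 0, "dy": 0, "dz": -6, "roll": 0, "jaw": 1}
    - {"dx": 0, "dy": 0, "dz": -6, "roll": 0, "jaw": 1}
    - {"dx": 0, "dy": 0, "dz": -6, "roll": 0, "jaw": 1}
    - {"dx": 0, "dy": 0, "dz": -6, "roll": 0, "jaw": 1}
    - {"dx": 0, "dy": 0, "dz": -6, "roll": 0, "jaw": 1}
    - {"dx": 0, "dy": 0, "dz": -6, "roll": 0, "jaw": 1}
    - {"dx": 0, "dy": 0, "dz": -6, "roll": 0, "jaw": 1}
    - {"dx": 0, "dy": 0, "dz": -5, "roll": 0, "jaw": 1}
    - {"dx": 0, "dy": 0, "dz": 0, "roll": 0, "jaw": 1}

```text
time_s: 24.67
ee_pos: [0.5239, 0.1823, 0.0951]
eef_rot: [3.14, -0.0, 1.274]
force: [-1.0, -4.7, 0.1]
grip_width: 0.0136
grip_force: 60.0
```

Run:
```python
from h import *
o=get_obs();print(o['force'],o['moment'],o['ee_pos'])
for n in('side','top'): slope(shot(n),73)
```

```text
[-1.02661641 -4.6725282   0.05844706] [-1.15138744  0.18473187  0.01959683] [0.52387883 0.18228322 0.09513741]
n 152 slope 0.025 z at s=126: 87.7 rms 1.5
n 114 slope 0.039 z at s=126: 88.0 rms 2.1
```

Call:
send_rows:
  rows:
    - {"dx": -4, "dy": 0, "dz": 0, "roll": 0, "jaw": 1}
    - {"dx": -8, "dy": 0, "dz": 0, "roll": 0, "jaw": 1}
    - {"dx": -8, "dy": 0, "dz": 0, "roll": 0, "jaw": 1}
    - {"dx": -4, "dy": 0, "dz": 0, "roll": 0, "jaw": 1}
    - {"dx": 0, "dy": 0, "dz": 0, "roll": 0, "jaw": 1}
    - {"dx": 0, "dy": 0, "dz": 0, "roll": 0, "jaw": 1}

```text
time_s: 25.27
ee_pos: [0.5165, 0.1593, 0.0941]
eef_rot: [3.141, -0.0, 1.273]
force: [-0.3, 0.3, -1.9]
grip_width: 0.0136
grip_force: 60.0
```

Run:
```python
from h import *
o=get_obs();print(o['force'],o['moment'],o['ee_pos'])
for n in('side','top'):
    c=shot(n); slope(c,73); forkmeas(c,o['ee_pos'][2]-.006,73)
```

```text
[-0.30143024  0.34139486 -1.87123658] [-0.0488362  -0.05543895  0.02644686] [0.51650795 0.15934947 0.09408932]
n 175 slope 0.184 z at s=126: 107.0 rms 1.6Traceback (most recent call last):
  File "<stdin>", line 4, in <module>
  File "h.py", line 29, in forkmeas
    r=np.array(r);f=np.polyfit(r[:,0],r[:,1],1)
                               ~^^^^^
IndexError: too many indices for array: array is 1-dimensional, but 2 were indexed
```

Call:
send_rows:
  rows:
    - {"dx": 0, "dy": 0, "dz": 10, "roll": 0, "jaw": 1}
    - {"dx": 0, "dy": 0, "dz": 14, "roll": 0, "jaw": 1}
    - {"dx": 4, "dy": 0, "dz": 12, "roll": 0, "jaw": 1}
    - {"dx": 8, "dy": 0, "dz": 0, "roll": 0, "jaw": 1}
    - {"dx": 10, "dy": 0, "dz": 0, "roll": 0, "jaw": 1}
    - {"dx": 8, "dy": 0, "dz": 0, "roll": 0, "jaw": 1}
    - {"dx": 4, "dy": 0, "dz": 0, "roll": 0, "jaw": 1}
    - {"dx": 0, "dy": 0, "dz": 0, "roll": 0, "jaw": 1}

```text
time_s: 25.98
ee_pos: [0.5268, 0.1933, 0.0584]
eef_rot: [3.141, -0.001, 1.275]
force: [-0.1, -0.6, -1.9]
grip_width: 0.0137
grip_force: 60.0
```

Call:
send_rows:
  rows:
    - {"dx": 0, "dy": 0, "dz": -5, "roll": 0, "jaw": 1}
    - {"dx": 0, "dy": 0, "dz": -6, "roll": 0, "jaw": 1}
    - {"dx": 0, "dy": 0, "dz": -6, "roll": 0, "jaw": 1}
    - {"dx": 0, "dy": 0, "dz": -6, "roll": 0, "jaw": 1}
    - {"dx": 0, "dy": 0, "dz": -6, "roll": 0, "jaw": 1}
    - {"dx": 0, "dy": 0, "dz": -6, "roll": 0, "jaw": 1}
    - {"dx": 0, "dy": 0, "dz": -5, "roll": 0, "jaw": 1}
    - {"dx": 0, "dy": 0, "dz": 0, "roll": 0, "jaw": 1}

```text
time_s: 26.65
ee_pos: [0.5268, 0.1921, 0.0992]
eef_rot: [3.14, -0.001, 1.274]
force: [-0.1, -1.4, -2.7]
grip_width: 0.0134
grip_force: 59.9
```

Run:
```python
from h import *
o=get_obs();print(o['force'],o['moment'],o['ee_pos'])
for n in('side','top'): slope(shot(n),73)
```

```text
[-0.11799404 -1.37311358 -2.68886928] [-0.45285839  0.03735975 -0.02981461] [0.52681718 0.19212463 0.09918919]
n 125 slope -0.052 z at s=126: 82.0 rms 1.5
n 85 slope -0.069 z at s=126: 81.9 rms 1.9
```

Call:
send_rows:
  rows:
    - {"dx": 0, "dy": 0, "dz": 6, "roll": 0, "jaw": 1}
    - {"dx": 0, "dy": 0, "dz": 10, "roll": 0, "jaw": 1}
    - {"dx": 0, "dy": 0, "dz": 10, "roll": 0, "jaw": 1}
    - {"dx": -4, "dy": 0, "dz": 6, "roll": 0, "jaw": 1}
    - {"dx": -8, "dy": 0, "dz": 0, "roll": 0, "jaw": 1}
    - {"dx": -12, "dy": 0, "dz": 0, "roll": 0, "jaw": 1}
    - {"dx": -12, "dy": 0, "dz": 0, "roll": 0, "jaw": 1}
    - {"dx": -8, "dy": 0, "dz": 0, "roll": 0, "jaw": 1}
    - {"dx": -4, "dy": 0, "dz": 0, "roll": 0, "jaw": 1}
    - {"dx": 0, "dy": 0, "dz": 0, "roll": 0, "jaw": 1}
    - {"dx": 0, "dy": 0, "dz": 0, "roll": 0, "jaw": 1}

```text
time_s: 27.67
ee_pos: [0.5126, 0.146, 0.0663]
eef_rot: [3.141, -0.0, 1.273]
force: [0.9, -0.2, -2.6]
grip_width: 0.0138
grip_force: 60.0
```

Run:
```python
from h import *
o=get_obs();print(o['time_s'],o['force'],o['moment'],o['ee_pos'])
for n in('side','top'):
    c=shot(n); slope(c,73)
    try: forkmeas(c,o['ee_pos'][2]+.0,73)
    except Exception as e: print('x')
P=pts(c)
```

```text
27.6667 [ 0.94994549 -0.17004317 -2.56587968] [-0.10687021 -0.04377775 -0.03656285] [0.51257154 0.14603237 0.06630622]
n 168 slope 0.154 z at s=126: 75.4 rms 1.5
yaw corr 10.75 lat -10.8 wid [10. 10.  9. 26. 37. 29. 55.] tip s [-154.9   24.1] z tines [0.071  0.0718 0.073  0.0743 0.0754 0.0767 0.0748] z shank 0.0617
n 146 slope 0.157 z at s=126: 76.6 rms 2.0
yaw corr -11.55 lat -2.43 wid [45. 45. 45. 46. 44. 43. 53. 54.] tip s [-66.3  26.2] z tines [0.0715 0.0726 0.0738 0.0755 0.0758 0.0759 0.075  0.0712] z shank 0.0654
```

Call:
send_rows:
  rows:
    - {"dx": 6, "dy": 0, "dz": 3, "roll": 0, "jaw": 1}
    - {"dx": 12, "dy": 0, "dz": 3, "roll": 0, "jaw": 1}
    - {"dx": 14, "dy": 0, "dz": 0, "roll": 0, "jaw": 1}
    - {"dx": 10, "dy": 0, "dz": 0, "roll": 0, "jaw": 1}
    - {"dx": 6, "dy": 0, "dz": 0, "roll": 0, "jaw": 1}
    - {"dx": 0, "dy": 0, "dz": -6, "roll": 0, "jaw": 1}
    - {"dx": 0, "dy": 0, "dz": -9, "roll": 0, "jaw": 1}
    - {"dx": 0, "dy": 0, "dz": -9, "roll": 0, "jaw": 1}
    - {"dx": 0, "dy": 0, "dz": -9, "roll": 0, "jaw": 1}
    - {"dx": 0, "dy": 0, "dz": -9, "roll": 0, "jaw": 1}
    - {"dx": 0, "dy": 0, "dz": -9, "roll": 0, "jaw": 1}
    - {"dx": 0, "dy": 0, "dz": -2, "roll": 0, "jaw": 1}

```text
time_s: 28.77
ee_pos: [0.527, 0.1919, 0.1151]
eef_rot: [3.139, -0.001, 1.274]
force: [-0.7, -0.9, -1.7]
grip_width: 0.013
grip_force: 60.0
```

Call:
send_rows:
  rows:
    - {"dx": 0, "dy": 0, "dz": 0, "roll": 0, "jaw": 1}
    - {"dx": 0, "dy": 0, "dz": 10, "roll": 0, "jaw": 1}
    - {"dx": 0, "dy": 0, "dz": 12, "roll": 0, "jaw": 1}
    - {"dx": 0, "dy": 0, "dz": 12, "roll": 0, "jaw": 1}
    - {"dx": -5, "dy": 0, "dz": 8, "roll": 0, "jaw": 1}
    - {"dx": -10, "dy": 0, "dz": 5, "roll": 0, "jaw": 1}
    - {"dx": -12, "dy": 0, "dz": 0, "roll": 0, "jaw": 1}
    - {"dx": -9, "dy": 0, "dz": 0, "roll": 0, "jaw": 1}
    - {"dx": 0, "dy": 0, "dz": 0, "roll": 0, "jaw": 1}
    - {"dx": 0, "dy": 0, "dz": 0, "roll": 0, "jaw": 1}

```text
time_s: 29.6
ee_pos: [0.5162, 0.1571, 0.0667]
eef_rot: [3.141, -0.001, 1.273]
force: [0.0, -0.5, -3.4]
grip_width: 0.0135
grip_force: 60.0
```

```bash
cat >> h.py <<'E'
def lat(c,yaw=73,axis=(.583,.381)):
    """tines in the magazine frame: lateral mid per s bin and tip"""
    p=get_obs()['ee_pos'];P=pts(c);h=cv2.cvtColor(c['frame'],cv2.COLOR_RGB2HSV).astype(int);S,V=h[...,1],h[...,2]
    a=np.radians(yaw);w=np.array([np.cos(a),np.sin(a)]);u=np.array([-w[1],w[0]]);d=P[...,:2]-axis;s=d@w*1000;t=d@u*1000
    g=(p[:2]-axis)@w*1000;gt=(p[:2]-axis)@u*1000
    m=(c['z_map']>0)&(s-g>60)&(s-g<185)&(abs(t-gt)<34)&(abs(P[...,2]*1000-(p[2]*1000-12+.09*(s-g)))<14)&(S<80)&(V>90)
    r=[]
    for b in range(95,156,8):
        k=m&(abs(s-g-b)<5)
        if k.sum()>4: lo,hi=np.percentile(t[k],[4,96]); r.append((b,(lo+hi)/2,hi-lo))
    r=np.array(r); print('grip s',g.round(1),'t',gt.round(1),'tine mid t',r[:,1].round(1),'wid',r[:,2].round(0),'tip s',np.percentile(s[m],99).round(1))
E
python3 - <<'E'
from h import *
o=get_obs();print(o['time_s'],o['force'],o['moment'],o['ee_pos'])
for n in('side','top'):
    c=shot(n); slope(c,73); lat(c)
E
```

```text
29.6 [ 0.01971488 -0.54905992 -3.38690612] [-0.11359966 -0.03351647 -0.00381228] [0.51621652 0.15709732 0.06672733]
n 152 slope 0.05 z at s=126: 63.6 rms 1.5
grip s -233.2 t -1.6 tine mid t [ -6.9 -18.7 -19.3 -19.3 -12.4  -6.5  -4.2  -4.4] wid [35. 10. 10.  9. 26. 38. 41. 39.] tip s -85.7
n 123 slope 0.047 z at s=126: 63.9 rms 1.8
grip s -233.0 t -1.4 tine mid t [-1.8 -2.4 -2.4 -2.9 -1.8 -1.9 -2.5 -2.1] wid [46. 46. 46. 44. 45. 45. 47. 45.] tip s -85.3
```

Call:
send_rows:
  rows:
    - {"dx": 0, "dy": -0.7, "dz": 5, "roll": 0, "jaw": 1}
    - {"dx": 3, "dy": -0.7, "dz": 5, "roll": 0, "jaw": 1}
    - {"dx": 7, "dy": 0, "dz": 2.5, "roll": 0, "jaw": 1}
    - {"dx": 10, "dy": 0, "dz": 0, "roll": 0, "jaw": 1}
    - {"dx": 10, "dy": 0, "dz": 0, "roll": 0, "jaw": 1}
    - {"dx": 10, "dy": 0, "dz": 0, "roll": 0, "jaw": 1}
    - {"dx": 10, "dy": 0, "dz": 0, "roll": 0, "jaw": 1}
    - {"dx": 10, "dy": 0, "dz": 0, "roll": 0, "jaw": 1}
    - {"dx": 10, "dy": 0, "dz": 0, "roll": 0, "jaw": 1}
    - {"dx": 10, "dy": 0, "dz": 0, "roll": 0, "jaw": 1}
    - {"dx": 10, "dy": 0, "dz": 0, "roll": 0, "jaw": 1}
    - {"dx": 10, "dy": 0, "dz": 0, "roll": 0, "jaw": 1}

```text
time_s: 30.7
ee_pos: [0.544, 0.2547, 0.0534]
eef_rot: [-3.142, 0.0, 1.274]
force: [0.3, -1.2, -1.5]
grip_width: 0.0134
grip_force: 60.0
```

Call:
send_rows:
  rows:
    - {"dx": 10, "dy": 0, "dz": 0, "roll": 0, "jaw": 1}
    - {"dx": 7, "dy": 0, "dz": 0, "roll": 0, "jaw": 1}
    - {"dx": 3.5, "dy": 0, "dz": 0, "roll": 0, "jaw": 1}
    - {"dx": 0, "dy": 0, "dz": 0, "roll": 0, "jaw": 1}
    - {"dx": 0, "dy": 0, "dz": 0, "roll": 0, "jaw": 1}

```text
time_s: 31.12
ee_pos: [0.5497, 0.2732, 0.0533]
eef_rot: [-3.141, 0.0, 1.274]
force: [-0.1, 0.2, -2.3]
grip_width: 0.0135
grip_force: 60.0
```

Run:
```python
from h import *
o=get_obs();print(o['time_s'],o['force'],o['moment'],o['ee_pos'])
c=shot('side');P=pts(c);a=np.radians(73);w=np.array([np.cos(a),np.sin(a)]);u=np.array([-w[1],w[0]]);d=P[...,:2]-[.583,.381];s=d@w*1000;t=d@u*1000;Z=P[...,2]*1000
print('grip s',(o['ee_pos'][:2]-[.583,.381])@w)
m=(c['z_map']>0)&(abs(t)<30)&(s<-30)&(s>-95)&(Z>35)&(Z<62)
for b in range(-90,-35,8):
    k=m&(abs(s-b)<4)
    if k.sum()>2: print(b,k.sum(),np.percentile(Z[k],[30,50,80]).round(1),np.percentile(t[k],[4,96]).round(1))
slope(c,73)
```

```text
31.1167 [-0.08529979  0.24399316 -2.3318632 ] [-0.06615041 -0.06429117  0.04353197] [0.54966847 0.27322216 0.05330147]
grip s -0.11281365234176935
-90 7 [43.8 45.1 45.2] [-12.4  -2.2]
-82 8 [44.9 45.1 46.4] [-11.9  -0.6]
-74 6 [44.1 44.5 45.6] [-12.    1.6]
-66 11 [45.3 46.1 46.5] [-12.5   4. ]
-58 19 [45.1 46.  47.5] [-20.7   4.7]
-50 12 [45.5 46.3 47.2] [-17.5   5.1]
-42 32 [45.9 47.2 53.5] [-21.    6.4]
n 113 slope 0.061 z at s=126: 50.9 rms 2.5
```

```bash
cat >> h.py <<'E'
def mz():
    o=get_obs();c=shot('side');P=pts(c);h=cv2.cvtColor(c['frame'],cv2.COLOR_RGB2HSV).astype(int)
    a=np.radians(73);w=np.array([np.cos(a),np.sin(a)]);u=np.array([-w[1],w[0]]);d=P[...,:2]-[.583,.381];s=d@w*1000;t=d@u*1000;Z=P[...,2]*1000
    g=(o['ee_pos'][:2]-[.583,.381])@w*1000
    m=(c['z_map']>0)&(s-g>24)&(s<-44)&(abs(Z-(o['ee_pos'][2]*1000-8))<13)&(h[...,1]<90)&(((s-g<64)&(abs(t)<13))|((s-g>=64)&(abs(t)<23)))
    x,z=s[m]-g-113,Z[m]
    for i in range(5):
        f=np.polyfit(x,z,1);r=z-np.polyval(f,x);k=abs(r)<3;x,z=x[k],z[k]
    print('t',round(o['time_s'],2),'tcp',o['ee_pos'].round(4),'Fz',o['force'][2].round(2),'mx',o['moment'][0].round(3),'slope',f[0].round(3),'pocket z',f[1].round(1),'n',len(x),'g',g.round(1))
    for lo,hi in((61,66),(66,72),(72,79),(86,96)):
        k=(c['z_map']>0)&(abs(t)<8)&(s<-10)&(s>-62)&(Z>lo)&(Z<hi); print((lo,hi),np.median(s[k]).round(1) if k.any() else None,end=' ')
    print()
E
python3 -c "
from h import *
mz()"
```

```text
t 31.17 tcp [0.5497 0.273  0.0534] Fz -2.44 mx -0.063 slope 0.036 pocket z 48.1 n 54 g -113.0
(61, 66) -28.1 (66, 72) -24.2 (72, 79) -29.0 (86, 96) -28.7
```

Call:
send_rows:
  rows:
    - {"dx": 0, "dy": 0, "dz": -4, "roll": 0, "jaw": 1}
    - {"dx": 0, "dy": 0, "dz": -5, "roll": 0, "jaw": 1}
    - {"dx": 0, "dy": 0, "dz": -2, "roll": 0, "jaw": 1}
    - {"dx": 0, "dy": 0, "dz": -1, "roll": 0, "jaw": 1}
    - {"dx": 0, "dy": 0, "dz": -1, "roll": 0, "jaw": 1}
    - {"dx": 0, "dy": 0, "dz": 0, "roll": 0, "jaw": 1}
    - {"dx": 0, "dy": 0, "dz": 0, "roll": 0, "jaw": 1}

```text
time_s: 31.8
ee_pos: [0.5497, 0.2733, 0.0664]
eef_rot: [-3.142, 0.0, 1.274]
force: [1.0, -0.1, -1.3]
grip_width: 0.0134
grip_force: 60.0
```

```bash
python3 -c "
from h import *
mz();mz()"
```

```text
t 31.8 tcp [0.5497 0.2733 0.0664] Fz -1.34 mx -0.11 slope 0.02 pocket z 59.4 n 53 g -112.8
(61, 66) -29.2 (66, 72) -27.2 (72, 79) -27.3 (86, 96) -27.1 
t 31.85 tcp [0.5497 0.2733 0.0663] Fz -1.75 mx -0.078 slope 0.044 pocket z 60.9 n 54 g -112.8
(61, 66) -27.3 (66, 72) -28.3 (72, 79) -27.8 (86, 96) -26.6
```

Call:
send_rows:
  rows:
    - {"dx": 0, "dy": 0, "dz": -1, "roll": 0, "jaw": 1}
    - {"dx": 0, "dy": 0, "dz": -1, "roll": 0, "jaw": 1}
    - {"dx": 0, "dy": 0, "dz": -1, "roll": 0, "jaw": 1}
    - {"dx": 0, "dy": 0, "dz": 0, "roll": 0, "jaw": 1}
    - {"dx": 0, "dy": 0, "dz": 0, "roll": 0, "jaw": 1}

```text
time_s: 32.32
ee_pos: [0.5498, 0.2733, 0.0695]
eef_rot: [3.142, -0.0, 1.274]
force: [-0.3, 0.6, -1.1]
grip_width: 0.0136
grip_force: 60.0
```

```bash
python3 -c "
from h import *
mz();mz()"
```

```text
t 32.32 tcp [0.5498 0.2733 0.0695] Fz -1.13 mx -0.106 slope 0.011 pocket z 60.5 n 48 g -112.7
(61, 66) -30.5 (66, 72) -27.9 (72, 79) -27.6 (86, 96) -27.0 
t 32.37 tcp [0.5498 0.2733 0.0694] Fz -3.05 mx -0.063 slope -0.0 pocket z 60.1 n 47 g -112.7
(61, 66) -33.4 (66, 72) -29.2 (72, 79) -28.0 (86, 96) -25.4
```

Call:
send_rows:
  rows:
    - {"dx": -2, "dy": 0, "dz": 0, "roll": 0, "jaw": 1}
    - {"dx": -4, "dy": 0, "dz": 0, "roll": 0, "jaw": 1}
    - {"dx": -5, "dy": 0, "dz": 0, "roll": 0, "jaw": 1}
    - {"dx": -5, "dy": 0, "dz": 0, "roll": 0, "jaw": 1}
    - {"dx": -4, "dy": 0, "dz": 0, "roll": 0, "jaw": 1}
    - {"dx": 0, "dy": 0, "dz": 0, "roll": 0, "jaw": 1}

```text
time_s: 32.92
ee_pos: [0.5438, 0.2533, 0.0696]
eef_rot: [3.142, 0.0, 1.273]
force: [-0.2, 0.7, -1.1]
grip_width: 0.0134
grip_force: 60.0
```

```bash
python3 -c "
from h import *
mz()"
```

```text
t 32.92 tcp [0.5438 0.2533 0.0696] Fz -1.13 mx -0.059 slope 0.041 pocket z 62.8 n 65 g -133.5
(61, 66) -42.1 (66, 72) -42.6 (72, 79) -44.5 (86, 96) -28.7
```

The shield follows: its front is now at s=-44 and those above are still at -28. I'll keep drawing.

Call:
send_rows:
  rows:
    - {"dx": -3, "dy": 0, "dz": 0, "roll": 0, "jaw": 1}
    - {"dx": -5, "dy": 0, "dz": 0, "roll": 0, "jaw": 1}
    - {"dx": -6, "dy": 0, "dz": 0, "roll": 0, "jaw": 1}
    - {"dx": -7, "dy": 0, "dz": 0, "roll": 0, "jaw": 1}
    - {"dx": -8, "dy": 0, "dz": 0, "roll": 0, "jaw": 1}
    - {"dx": -8, "dy": 0, "dz": 0, "roll": 0, "jaw": 1}
    - {"dx": -8, "dy": 0, "dz": 0, "roll": 0, "jaw": 1}
    - {"dx": -8, "dy": 0, "dz": 0, "roll": 0, "jaw": 1}
    - {"dx": -8, "dy": 0, "dz": 0, "roll": 0, "jaw": 1}
    - {"dx": -8, "dy": 0, "dz": 0, "roll": 0, "jaw": 1}
    - {"dx": -8, "dy": 0, "dz": 0, "roll": 0, "jaw": 1}
    - {"dx": -8, "dy": 0, "dz": 0, "roll": 0, "jaw": 1}

```text
time_s: 33.97
ee_pos: [0.5188, 0.1721, 0.0695]
eef_rot: [-3.142, 0.0, 1.274]
force: [-0.3, 1.0, -1.8]
grip_width: 0.0133
grip_force: 60.0
```

Call:
send_rows:
  rows:
    - {"dx": -8, "dy": 0, "dz": 0, "roll": 0, "jaw": 1}
    - {"dx": -8, "dy": 0, "dz": 0, "roll": 0, "jaw": 1}
    - {"dx": -8, "dy": 0, "dz": 0, "roll": 0, "jaw": 1}
    - {"dx": -7, "dy": 0, "dz": -2, "roll": 0, "jaw": 1}
    - {"dx": -6, "dy": 0, "dz": -5, "roll": 0, "jaw": 1}
    - {"dx": -4, "dy": 0, "dz": -8, "roll": 0, "jaw": 1}
    - {"dx": -2, "dy": 0, "dz": -10, "roll": 0, "jaw": 1}
    - {"dx": 0, "dy": 0, "dz": -10, "roll": 0, "jaw": 1}
    - {"dx": 0, "dy": 0, "dz": -8, "roll": 0, "jaw": 1}
    - {"dx": 0, "dy": 0, "dz": -5, "roll": 0, "jaw": 1}
    - {"dx": 0, "dy": 0, "dz": -2, "roll": 0, "jaw": 1}
    - {"dx": 0, "dy": 0, "dz": 0, "roll": 0, "jaw": 1}

```text
time_s: 34.97
ee_pos: [0.5067, 0.132, 0.1199]
eef_rot: [3.141, -0.0, 1.274]
force: [0.1, 0.0, -2.1]
grip_width: 0.0133
grip_force: 60.0
```

Run:
```python
from h import *
o=get_obs();p=o['ee_pos'];print(o['time_s'],p,o['eef_rot'],o['force'])
a=np.radians(73);w=np.array([np.cos(a),np.sin(a)]);u=np.array([-w[1],w[0]])
for n in('side','top'):
    c=shot(n);P=pts(c);h=cv2.cvtColor(c['frame'],cv2.COLOR_RGB2HSV).astype(int)
    d=P[...,:2]-p[:2];s=d@w*1000-113;t=d@u*1000;Z=P[...,2]*1000
    m=(c['z_map']>0)&(abs(s)<45)&(abs(t)<45)&(Z>p[2]*1000+9)&(Z<p[2]*1000+30)&(h[...,1]<90)
    q=np.c_[s[m],t[m],Z[m]];print(n,'shield top',len(q),np.percentile(q,[2,98],0).round(1),'mid',np.percentile(q,[2,98],0).mean(0).round(1),'tilt s',np.polyfit(q[:,0],q[:,2],1).round(3))
    d=P[...,:2]-[.583,.381];s=d@w*1000;t=d@u*1000
    m=(c['z_map']>0)&(np.hypot(s,t)<31)&(Z>105)&(Z<150)&(h[...,1]<60);print('stack top z',np.median(Z[m]),m.sum())
    if n=='side':
        f=c['frame'][110:250,200:360]; cv2.imwrite('pics/drawn.png',cv2.resize(f,None,fx=4.2,fy=4.2,interpolation=cv2.INTER_CUBIC)[...,::-1])
```

```text
34.9667 [0.50665407 0.1320147  0.11992026] [ 3.14094548e+00 -3.54936240e-04  1.27420006e+00] [ 0.06891823  0.03383385 -2.05235946]
side shield top 18 [[-25.6 -28.4 128.9]
 [ 33.3  16.6 131. ]] mid [  3.8  -5.9 130. ] tilt s [9.00000e-03 1.29646e+02]
stack top z 112.73768815351559 69
top shield top 20 [[-24.7 -27.6 129. ]
 [ 32.4  28.2 133.6]] mid [  3.9   0.3 131.3] tilt s [4.00000e-03 1.30771e+02]
stack top z 108.41059141973761 186
```

View pics/drawn.png

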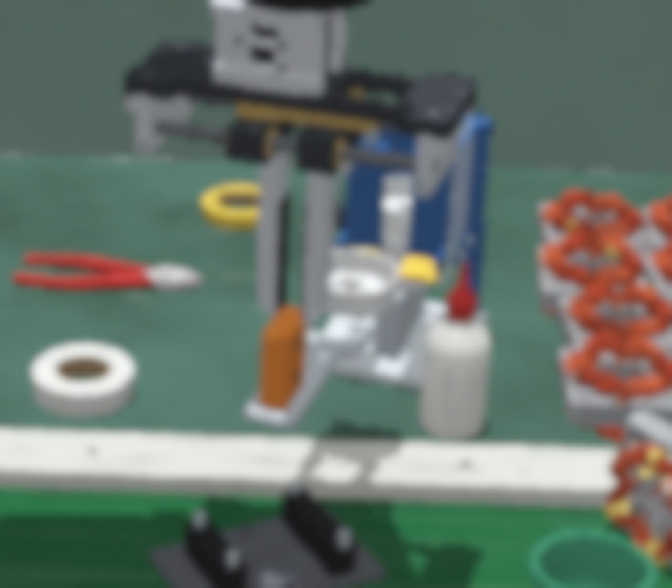

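The shield (362,280 in the crop) lies on the fork, clear of the magazine. Now I'll carry it to the nest, backing away from the bottle first and then turning.

Call:
send_rows:
  rows:
    - {"dx": -4, "dy": 0, "dz": 0, "roll": 0, "jaw": 1}
    - {"dx": -8, "dy": 0, "dz": 0, "roll": 0, "jaw": 1}
    - {"dx": -10, "dy": 0, "dz": 0, "roll": 0, "jaw": 1}
    - {"dx": -10, "dy": 0, "dz": 0, "roll": 0, "jaw": 1}
    - {"dx": -9, "dy": 0, "dz": 0, "roll": 1, "jaw": 1}
    - {"dx": -6, "dy": 0, "dz": 0, "roll": 2, "jaw": 1}
    - {"dx": -3, "dy": 0, "dz": 0, "roll": 3.5, "jaw": 1}
    - {"dx": 0, "dy": 0, "dz": 0, "roll": 5, "jaw": 1}
    - {"dx": 0, "dy": 0, "dz": 0, "roll": 5.5, "jaw": 1}
    - {"dx": 0, "dy": 0, "dz": 0, "roll": 5.5, "jaw": 1}
    - {"dx": 0, "dy": 0, "dz": 0, "roll": 5.5, "jaw": 1}
    - {"dx": 0, "dy": 0, "dz": 0, "roll": 5.5, "jaw": 1}

```text
time_s: 36.07
ee_pos: [0.4915, 0.0836, 0.1195]
eef_rot: [-3.142, -0.0, 0.682]
force: [-0.9, -0.5, -2.9]
grip_width: 0.0133
grip_force: 60.0
```

Call:
send_rows:
  rows:
    - {"dx": 0, "dy": 0, "dz": 0, "roll": 5.5, "jaw": 1}
    - {"dx": 0, "dy": 0, "dz": 0, "roll": 5.5, "jaw": 1}
    - {"dx": 0, "dy": 0, "dz": 0, "roll": 5.5, "jaw": 1}
    - {"dx": 0, "dy": 0, "dz": 0, "roll": 5.5, "jaw": 1}
    - {"dx": 0, "dy": 0, "dz": 0, "roll": 5, "jaw": 1}
    - {"dx": 0, "dy": 0, "dz": 0, "roll": 4, "jaw": 1}
    - {"dx": 0, "dy": 0, "dz": 0, "roll": 2.5, "jaw": 1}
    - {"dx": 0, "dy": 0, "dz": 0, "roll": 1.2, "jaw": 1}
    - {"dx": 0, "dy": 0, "dz": 0, "roll": 0, "jaw": 1}

```text
time_s: 36.82
ee_pos: [0.4915, 0.0837, 0.1195]
eef_rot: [-3.142, -0.0, 0.082]
force: [0.4, -0.5, -2.1]
grip_width: 0.0134
grip_force: 60.0
```

```bash
cat >> h.py <<'E'
def shield(c,yaw,L=113):
    """shield top & fork in the frame at the pocket expected L ahead of the grip"""
    o=get_obs();p=o['ee_pos'];P=pts(c);h=cv2.cvtColor(c['frame'],cv2.COLOR_RGB2HSV).astype(int);S,V=h[...,1],h[...,2]
    a=np.radians(yaw);w=np.array([np.cos(a),np.sin(a)]);u=np.array([-w[1],w[0]])
    d=P[...,:2]-p[:2];s=d@w*1000-L;t=d@u*1000;Z=P[...,2]*1000-p[2]*1000
    m=(c['z_map']>0)&(abs(s)<45)&(abs(t)<45)&(Z>6)&(Z<30)&(S<110)
    q=np.c_[s[m],t[m],Z[m]]; lo,hi=np.percentile(q,[1.5,98.5],0); print('shield',len(q),'s',lo[0].round(1),hi[0].round(1),'t',lo[1].round(1),hi[1].round(1),'mid',((lo+hi)/2)[:2].round(1),'z rel',np.median(q[:,2]).round(1),'tilt s,t',np.linalg.lstsq(np.c_[q[:,:2],np.ones(len(q))],q[:,2],rcond=None)[0].round(3))
    m=(c['z_map']>0)&(abs(t)<32)&(s>-110)&(s<-32)&(Z>-22)&(Z<4)&(S<90)&(V>90)
    for b in(-80,-72,-64,-52,-44,-38):
        k=m&(abs(s-b)<5)
        if k.sum()>4: print(b,'mid',np.percentile(t[k],[4,96]).mean().round(1),'w',np.ptp(np.percentile(t[k],[4,96])).round(0),end=' | ')
    m=(c['z_map']>0)&(abs(abs(t)-18)<6)&(s>0)&(s<60)&(Z>-12)&(Z<8)&(S<90);
    if m.sum()>3: print('tip s',np.percentile(s[m],98).round(1))
E
python3 - <<'E'
from h import *
x,y=off(.619,-.0857,4.8,-.184); plan(x,y,.12,4.8,14)
for n in('top','side'): shield(shot(n),4.8)
E
```

```text
t 36.82 at [0.4915 0.0837 0.1195] yaw 4.68 turn(roll) -0.12 total [-71.2 179.5  -0.5] per row [-5.08 12.82 -0.04] F [ 0.4 -0.5 -2.1] grip 0.0134 60.0
shield 32 s -12.0 32.0 t -29.6 27.1 mid [10.  -1.2] z rel 8.8 tilt s,t [-2.600e-02  7.000e-03  9.226e+00]
tip s 33.1
shield 98 s -25.9 31.5 t -29.8 30.9 mid [2.8 0.5] z rel 8.4 tilt s,t [-1.400e-02  4.000e-03  8.421e+00]
-80 mid 0.1 w 30.0 | -72 mid 0.4 w 30.0 | -64 mid -0.2 w 41.0 | -52 mid -0.2 w 46.0 | -44 mid 0.3 w 45.0 | -38 mid 0.7 w 46.0 | tip s 29.5
```

Call:
send_rows:
  rows:
    - {"dx": -2, "dy": 5, "dz": 0, "roll": -0.1, "jaw": 1}
    - {"dx": -4, "dy": 10, "dz": 0, "roll": 0, "jaw": 1}
    - {"dx": -5.6, "dy": 14, "dz": 0, "roll": 0, "jaw": 1}
    - {"dx": -6.3, "dy": 16, "dz": 0, "roll": 0, "jaw": 1}
    - {"dx": -6.3, "dy": 16, "dz": 0, "roll": 0, "jaw": 1}
    - {"dx": -6.3, "dy": 16, "dz": 0, "roll": 0, "jaw": 1}
    - {"dx": -6.3, "dy": 16, "dz": 0, "roll": 0, "jaw": 1}
    - {"dx": -6.3, "dy": 16, "dz": 0, "roll": 0, "jaw": 1}
    - {"dx": -6.3, "dy": 16, "dz": 0, "roll": 0, "jaw": 1}
    - {"dx": -6.3, "dy": 16, "dz": 0, "roll": 0, "jaw": 1}
    - {"dx": -5.6, "dy": 14, "dz": 0, "roll": 0, "jaw": 1}
    - {"dx": -4.8, "dy": 12, "dz": 0, "roll": 0, "jaw": 1}

```text
time_s: 37.92
ee_pos: [0.4391, -0.0896, 0.1195]
eef_rot: [3.141, 0.0, 0.085]
force: [-0.2, 0.6, -2.5]
grip_width: 0.0133
grip_force: 60.0
```

Call:
send_rows:
  rows:
    - {"dx": -3.2, "dy": 8, "dz": 4, "roll": 0, "jaw": 1}
    - {"dx": -1.9, "dy": 4.5, "dz": 8, "roll": 0, "jaw": 1}
    - {"dx": 0, "dy": 0, "dz": 10, "roll": 0, "jaw": 1}
    - {"dx": 0, "dy": 0, "dz": 10, "roll": 0, "jaw": 1}
    - {"dx": 0, "dy": 0, "dz": 8, "roll": 0, "jaw": 1}
    - {"dx": 0, "dy": 0, "dz": 4, "roll": 0, "jaw": 1}
    - {"dx": 0, "dy": 0, "dz": 0, "roll": 0, "jaw": 1}
    - {"dx": 0, "dy": 0, "dz": 0, "roll": 0, "jaw": 1}

```text
time_s: 38.58
ee_pos: [0.436, -0.1006, 0.0753]
eef_rot: [-3.141, 0.0, 0.086]
force: [-0.7, 0.4, -2.8]
grip_width: 0.0135
grip_force: 60.0
```

```bash
cat >> h.py <<'E'
def nest(c):
    """fork, shield, pedestal in the nest frame (.619,-.0857, 4.8 deg)"""
    p=get_obs()['ee_pos'];P=pts(c);h=cv2.cvtColor(c['frame'],cv2.COLOR_RGB2HSV).astype(int);S,V=h[...,1],h[...,2]
    a=np.radians(4.8);w=np.array([np.cos(a),np.sin(a)]);u=np.array([-w[1],w[0]]);d=P[...,:2]-[.619,-.0857];s=d@w*1000;t=d@u*1000;Z=P[...,2]*1000
    g=(p[:2]-[.619,-.0857])@w*1000;gt=(p[:2]-[.619,-.0857])@u*1000;ok=c['z_map']>0
    print('grip',g.round(1),gt.round(1),'tcp z',p[2].round(4))
    def pr(n,m,ax=3):
        if m.sum()>3:
            q=np.c_[s,t,Z][m] if s.ndim==1 else np.c_[s[m],t[m],Z[m]]; lo,hi=np.percentile(q,[2.5,97.5],0); print(n,m.sum(),'s',lo[0].round(1),hi[0].round(1),'t',lo[1].round(1),hi[1].round(1),'mid',((lo+hi)/2)[:2].round(1),'z',lo[2].round(1),np.median(q[:,2]).round(1),hi[2].round(1))
    pr('ped',ok&(abs(t)<12)&(s>-34)&(s<48)&(Z>41)&(Z<51)&(s-g>165))
    pr('pins',ok&(abs(t)<14)&(abs(s-33.6)<9)&(Z>49.5)&(Z<58)&(s-g>165))
    zt=p[2]*1000-7
    pr('plate',ok&(s-g>56)&(s-g<66)&(abs(t-gt)<32)&(abs(Z-zt)<7)&(S<90)&(V>90))
    pr('shank',ok&(s-g>26)&(s-g<52)&(abs(t-gt)<24)&(abs(Z-zt)<10)&(S<90)&(V>90))
    pr('shield',ok&(abs(s-g-115)<42)&(abs(t-gt)<42)&(Z>zt+14)&(Z<zt+28)&(S<110))
    pr('tips',ok&(s-g>140)&(s-g<160)&(abs(t-gt)<32)&(abs(Z-zt)<9)&(S<90)&(V>90))
E
python3 - <<'E'
from h import *
plan(.4356,-.1011,.075,4.8,5)
for n in('top','side'): nest(shot(n))
c=load('side');f=c['frame'][205:330,210:370]; cv2.imwrite('pics/nest.png',cv2.resize(f,None,fx=4.5,fy=4.5,interpolation=cv2.INTER_CUBIC)[...,::-1])
E
```

```text
t 38.58 at [ 0.436  -0.1006  0.0753] yaw 4.92 turn(roll) 0.12 total [-0.5  0.5  0.3] per row [-0.09  0.1   0.06] F [-0.7  0.4 -2.8] grip 0.0135 60.0
grip -183.4 0.4 tcp z 0.0756
ped 92 s -16.8 40.3 t -9.2 9.1 mid [11.7 -0.1] z 42.0 46.7 50.6
pins 6 s 25.9 35.8 t -6.1 4.6 mid [30.8 -0.8] z 50.7 52.1 53.8
plate 36 s -126.9 -117.6 t -20.7 24.6 mid [-122.2    2. ] z 62.1 64.6 70.0
shank 29 s -141.8 -131.9 t -10.3 18.4 mid [-136.9    4. ] z 61.6 65.2 68.6
shield 44 s -95.8 -40.4 t -27.6 29.1 mid [-68.1   0.8] z 82.8 85.3 88.3
tips 16 s -43.1 -37.9 t -18.2 24.2 mid [-40.5   3. ] z 62.0 67.5 75.9
grip -183.4 0.3 tcp z 0.0758
ped 211 s -17.2 41.7 t -8.8 8.2 mid [12.3 -0.3] z 41.5 46.6 49.2
pins 12 s 32.6 35.6 t -7.9 6.2 mid [34.1 -0.9] z 51.5 53.8 55.4
plate 78 s -126.8 -118.6 t -21.4 24.6 mid [-122.7    1.6] z 62.7 65.5 67.2
shank 159 s -156.1 -131.9 t -15.0 16.6 mid [-144.     0.8] z 60.2 65.3 67.6
shield 108 s -95.9 -38.7 t -28.8 30.7 mid [-67.3   0.9] z 82.9 85.0 86.7
tips 36 s -43.2 -37.3 t -23.9 11.3 mid [-40.3  -6.3] z 62.0 69.1 75.9
```

Call:
send_rows:
  rows:
    - {"dx": 0, "dy": 0.5, "dz": 5, "roll": 0, "jaw": 1}
    - {"dx": 2, "dy": 0.5, "dz": 6, "roll": 0, "jaw": 1}
    - {"dx": 4, "dy": 0, "dz": 4, "roll": 0, "jaw": 1}
    - {"dx": 7, "dy": 0, "dz": 0, "roll": 0, "jaw": 1}
    - {"dx": 8, "dy": 0, "dz": 0, "roll": 0, "jaw": 1}
    - {"dx": 8, "dy": 0, "dz": 0, "roll": 0, "jaw": 1}
    - {"dx": 8, "dy": 0, "dz": 0, "roll": 0, "jaw": 1}
    - {"dx": 8, "dy": 0, "dz": 0, "roll": 0, "jaw": 1}
    - {"dx": 7, "dy": 0, "dz": 0, "roll": 0, "jaw": 1}
    - {"dx": 5, "dy": 0, "dz": 0, "roll": 0, "jaw": 1}
    - {"dx": 3, "dy": 0, "dz": 0, "roll": 0, "jaw": 1}
    - {"dx": 0, "dy": 0, "dz": 0, "roll": 0, "jaw": 1}

```text
time_s: 39.68
ee_pos: [0.4962, -0.0967, 0.0604]
eef_rot: [-3.142, 0.0, 0.085]
force: [-0.1, -0.2, -2.7]
grip_width: 0.0134
grip_force: 60.0
```

Run:
```python
from h import *
o=get_obs();print(o['time_s'],o['force'])
for n in('top','side'): nest(shot(n))
```

```text
39.6833 [-0.0976183  -0.20469912 -2.72152666]
grip -123.6 -0.7 tcp z 0.0603
plate 32 s -67.3 -59.2 t -14.7 21.0 mid [-63.2   3.1] z 46.4 49.7 53.4
shank 5 s -74.2 -72.3 t 3.5 14.7 mid [-73.2   9.1] z 46.7 52.1 53.8
shield 40 s -35.0 22.0 t -30.1 28.8 mid [-6.5 -0.6] z 67.5 70.0 73.6
tips 28 s 16.7 34.6 t -14.1 22.2 mid [25.7  4.1] z 46.5 53.2 60.8
grip -123.8 -0.6 tcp z 0.0604
ped 5 s 41.7 42.6 t -6.5 6.8 mid [42.2  0.2] z 43.8 46.1 46.5
plate 78 s -67.5 -58.1 t -23.3 22.6 mid [-62.8  -0.4] z 47.5 49.8 51.8
shank 145 s -97.0 -72.3 t -18.3 15.1 mid [-84.7  -1.6] z 47.3 49.8 52.0
shield 112 s -36.4 21.5 t -30.1 29.7 mid [-7.4 -0.2] z 67.5 69.3 71.2
tips 86 s 16.7 35.4 t -25.0 11.8 mid [26.1 -6.6] z 45.2 49.5 61.5
```

Call:
send_rows:
  rows:
    - {"dx": 3, "dy": 0, "dz": 0, "roll": 0, "jaw": 1}
    - {"dx": 4, "dy": 0, "dz": 0, "roll": 0, "jaw": 1}
    - {"dx": 3, "dy": 0, "dz": 0, "roll": 0, "jaw": 1}
    - {"dx": 2, "dy": 0, "dz": 0, "roll": 0, "jaw": 1}
    - {"dx": 0, "dy": 0, "dz": 0, "roll": 0, "jaw": 1}
    - {"dx": 0, "dy": 0, "dz": 1.5, "roll": 0, "jaw": 1}
    - {"dx": 0, "dy": 0, "dz": 1.5, "roll": 0, "jaw": 1}
    - {"dx": 0, "dy": 0, "dz": 2, "roll": 0, "jaw": 1}
    - {"dx": 0, "dy": 0, "dz": 3, "roll": 0, "jaw": 1}
    - {"dx": 0, "dy": 0, "dz": 5, "roll": 0, "jaw": 1}
    - {"dx": 0, "dy": 0, "dz": 6, "roll": 0, "jaw": 1}
    - {"dx": 0, "dy": 0, "dz": 4, "roll": 0, "jaw": 1}

```text
time_s: 40.78
ee_pos: [0.5075, -0.0956, 0.0365]
eef_rot: [-3.141, 0.001, 0.085]
force: [0.4, 0.2, -1.4]
grip_width: 0.0133
grip_force: 60.0
```

```bash
cat >> h.py <<'E'
def seat(c):
    P=pts(c);h=cv2.cvtColor(c['frame'],cv2.COLOR_RGB2HSV).astype(int)
    a=np.radians(4.8);w=np.array([np.cos(a),np.sin(a)]);u=np.array([-w[1],w[0]]);d=P[...,:2]-[.619,-.0857];s=d@w*1000;t=d@u*1000;Z=P[...,2]*1000
    m=(c['z_map']>0)&(np.hypot(s,t)<44)&(Z>60)&(Z<74)&(h[...,1]<110);q=np.c_[s[m],t[m],Z[m]];lo,hi=np.percentile(q,[2.5,97.5],0)
    print('shield',len(q),'s',lo[0].round(1),hi[0].round(1),'t',lo[1].round(1),hi[1].round(1),'mid',((lo+hi)/2)[:2].round(1),'z',np.percentile(q[:,2],[10,50,90]).round(1))
E
python3 - <<'E'
from h import *
o=get_obs();print(o['time_s'],o['force'],o['ee_pos'])
for n in('top','side'): c=shot(n);seat(c);nest(c)
E
```

```text
40.7833 [ 0.44779508  0.15857689 -1.37146215] [ 0.50745615 -0.09564059  0.03648858]
shield 55 s -24.3 32.7 t -28.8 27.9 mid [ 4.2 -0.4] z [61.7 65.8 69.5]
grip -112.3 -0.5 tcp z 0.0359
plate 32 s -56.0 -46.6 t -10.8 22.4 mid [-51.3   5.8] z 25.3 30.2 34.9
shield 213 s -24.1 31.4 t -25.5 23.0 mid [ 3.7 -1.3] z 46.1 51.0 56.5
tips 17 s 30.0 46.0 t -26.2 26.9 mid [38.   0.4] z 20.3 21.5 36.8
shield 201 s -24.1 31.8 t -29.7 28.5 mid [ 3.8 -0.6] z [61.1 65.  67.5]
grip -112.2 -0.5 tcp z 0.0365
plate 88 s -56.1 -46.7 t -23.9 23.8 mid [-51.4  -0. ] z 26.2 28.9 31.0
shank 148 s -85.2 -61.0 t -14.0 15.2 mid [-73.1   0.6] z 22.5 27.7 30.3
shield 391 s -24.5 38.3 t -27.9 28.0 mid [6.9 0.1] z 45.7 52.3 57.1
tips 58 s 28.0 42.0 t -24.9 -5.6 mid [ 35.  -15.2] z 20.7 33.2 38.1
```

Run:
```python
from h import *
for n in('top','side'):
    c=load(n);P=pts(c);h=cv2.cvtColor(c['frame'],cv2.COLOR_RGB2HSV).astype(int)
    a=np.radians(4.8);w=np.array([np.cos(a),np.sin(a)]);u=np.array([-w[1],w[0]]);d=P[...,:2]-[.619,-.0857];s=d@w*1000;t=d@u*1000;Z=P[...,2]*1000
    m=(c['z_map']>0)&(np.hypot(s-4,t)<33)&(Z>57)&(Z<78)&(h[...,1]<110)
    x,y,z=s[m],t[m],Z[m]
    for i in range(5):
        A=np.c_[x,y,np.ones(len(x))];f=np.linalg.lstsq(A,z,rcond=None)[0];r=z-A@f;k=(r>-3)&(r<4);x,y,z=x[k],y[k],z[k]
    print(n,len(x),f.round(3))
    for b in range(-22,36,8):
        k=m&(abs(s-b)<4); print(b,np.percentile(Z[k],[50,85]).round(1),end=' ')
    print()
```

```text
top 33 [ 2.0000e-02 -6.0000e-03  6.4358e+01]
-22 [65.9 68.6] -14 [61.4 66.3] -6 [60.4 68.3] 2 [65.3 68.4] 10 [61.9 68.3] 18 [65.1 68.2] 26 [62.6 68.4] 34 [65.2 66.3] 
side 137 [ 1.7000e-02 -1.6000e-02  6.4432e+01]
-22 [64.9 67.1] -14 [63.1 66.8] -6 [61.6 65.6] 2 [62.3 66.8] 10 [63.  66.7] 18 [62.9 66.5] 26 [63.6 66.5] 34 [65.7 67.4]
```

The shield is seated flat. Retreat the fork.

Call:
send_rows:
  rows:
    - {"dx": -3, "dy": 0, "dz": 0, "roll": 0, "jaw": 1}
    - {"dx": -6, "dy": 0, "dz": 0, "roll": 0, "jaw": 1}
    - {"dx": -9, "dy": 0, "dz": 0, "roll": 0, "jaw": 1}
    - {"dx": -12, "dy": 0, "dz": 0, "roll": 0, "jaw": 1}
    - {"dx": -14, "dy": 0, "dz": 0, "roll": 0, "jaw": 1}
    - {"dx": -14, "dy": 0, "dz": 0, "roll": 0, "jaw": 1}
    - {"dx": -14, "dy": 0, "dz": 0, "roll": 0, "jaw": 1}
    - {"dx": -12, "dy": 0, "dz": -4, "roll": 0, "jaw": 1}
    - {"dx": -8, "dy": 0, "dz": -10, "roll": 0, "jaw": 1}
    - {"dx": -4, "dy": 0, "dz": -20, "roll": 0, "jaw": 1}
    - {"dx": 0, "dy": 0, "dz": -25, "roll": 0, "jaw": 1}
    - {"dx": 0, "dy": 0, "dz": -25, "roll": -2, "jaw": 1}

```text
time_s: 41.88
ee_pos: [0.4109, -0.1038, 0.1225]
eef_rot: [-3.141, 0.0, 0.119]
force: [-0.2, 0.3, -1.2]
grip_width: 0.0135
grip_force: 60.0
```

Run:
```python
from h import *
plan(.4711,.0943,.12,28.8,10)
for n in('top','side'): seat(shot(n))
c=load('side');P=pts(c);h=cv2.cvtColor(c['frame'],cv2.COLOR_RGB2HSV).astype(int)
m=(c['z_map']>0)&(np.hypot(P[...,0]-.583,P[...,1]-.381)<.031)&(P[...,2]>.095)&(P[...,2]<.15)&(h[...,1]<60);print('stack z',np.percentile(P[m][:,2],[25,50,75,95]),m.sum())
```

```text
t 41.88 at [ 0.4109 -0.1038  0.1225] yaw 6.84 turn(roll) -21.96 total [ 148.2 -144.6    2.5] per row [ 14.82 -14.46   0.25] F [-0.2  0.3 -1.2] grip 0.0135 60.0
shield 56 s -23.9 32.3 t -28.7 28.0 mid [ 4.2 -0.3] z [62.1 65.3 69.1]
shield 209 s -24.4 31.9 t -30.0 30.0 mid [3.8 0. ] z [60.9 64.6 67.2]
stack z [0.1057031  0.10993916 0.11553731 0.12061729] 91
```

Call:
send_rows:
  rows:
    - {"dx": 0, "dy": 0, "dz": 0, "roll": -5.5, "jaw": 1}
    - {"dx": 0, "dy": 0, "dz": 0, "roll": -5.5, "jaw": 1}
    - {"dx": 0, "dy": 0, "dz": 0, "roll": -5.5, "jaw": 1}
    - {"dx": 0, "dy": 0, "dz": 0, "roll": -5.5, "jaw": 1}
    - {"dx": 10, "dy": -9.8, "dz": 0, "roll": 0, "jaw": 1}
    - {"dx": 20, "dy": -19.5, "dz": 0, "roll": 0, "jaw": 1}
    - {"dx": 25, "dy": -24.4, "dz": 0, "roll": 0, "jaw": 1}
    - {"dx": 25, "dy": -24.4, "dz": 0, "roll": 0, "jaw": 1}
    - {"dx": 25, "dy": -24.4, "dz": 0, "roll": 0, "jaw": 1}
    - {"dx": 20, "dy": -19.5, "dz": 0, "roll": 0, "jaw": 1}
    - {"dx": 15, "dy": -14.6, "dz": 0, "roll": 0, "jaw": 1}
    - {"dx": 8, "dy": -8, "dz": 0, "roll": 0, "jaw": 1}

```text
time_s: 42.98
ee_pos: [0.4714, 0.096, 0.1206]
eef_rot: [-3.141, 0.001, 0.506]
force: [-0.1, -0.7, -1.9]
grip_width: 0.0138
grip_force: 60.0
```

Call:
send_rows:
  rows:
    - {"dx": 0, "dy": 0, "dz": 10, "roll": 0, "jaw": 1}
    - {"dx": 0, "dy": 0, "dz": 20, "roll": 0, "jaw": 1}
    - {"dx": 0, "dy": 0, "dz": 15, "roll": 0, "jaw": 1}
    - {"dx": 0, "dy": 0, "dz": 8, "roll": 0, "jaw": 1}
    - {"dx": 0, "dy": 0, "dz": 0, "roll": 0, "jaw": 1}
    - {"dx": 0, "dy": 0, "dz": 0, "roll": 0, "jaw": 1}
    - {"dx": 0, "dy": 0, "dz": 0, "roll": 0, "jaw": 1}

```text
time_s: 43.57
ee_pos: [0.4722, 0.0938, 0.0691]
eef_rot: [3.141, -0.001, 0.504]
force: [-0.3, 0.1, -1.8]
grip_width: 0.0137
grip_force: 60.0
```

Run:
```python
from h import *
plan(.4711,.0943,.039,28.8,5)
p=get_obs()['ee_pos']
a=np.radians(28.8);w=np.array([np.cos(a),np.sin(a)]);u=np.array([-w[1],w[0]])
for n in('top','side'):
    c=shot(n);slope(c,28.8);P=pts(c);h=cv2.cvtColor(c['frame'],cv2.COLOR_RGB2HSV).astype(int);S,V=h[...,1],h[...,2]
    d=P[...,:2]-[.5697,.1485];s=d@w*1000;t=d@u*1000;Z=P[...,2]*1000
    m=(c['z_map']>0)&(abs(t)<32)&(s>-120)&(s<55)&(abs(Z-(p[2]*1000-4))<12)&(S<90)&(V>90)
    for b in list(range(-85,-60,8))+list(range(-45,34,10)):
        k=m&(abs(s-b)<5)
        if k.sum()>4: q=np.percentile(t[k],[4,96]);print(b,q.mean().round(1),np.ptp(q).round(0),Z[k].mean().round(1),end=' | ')
    print(n,'tip',np.percentile(s[m],99).round(1))
    m=(c['z_map']>0)&(abs(abs(t)-26)<14)&(s>-135)&(s<-35)&(Z>20)&(Z<36)&(V<80);print('dark saddles/pegs t',np.percentile(t[m],[3,97]).round(1) if m.any() else None)
```

```text
t 43.57 at [0.4722 0.0938 0.0691] yaw 28.85 turn(roll) 0.05 total [-0.7 -1.  30.1] per row [-0.14 -0.19  6.03] F [-0.3  0.1 -1.8] grip 0.0137 60.0
n 98 slope 0.067 z at s=126: 66.0 rms 1.9
-25 -0.8 47.0 63.7 | -15 -0.5 47.0 64.6 | -5 -1.0 44.0 64.3 | 5 -2.1 46.0 64.7 | 15 -1.5 45.0 65.5 | 25 -0.4 45.0 66.4 | top tip 36.4
dark saddles/pegs t [26.2 29.6]
n 314 slope 0.055 z at s=126: 66.3 rms 1.4
-85 -0.1 28.0 61.0 | -77 0.4 29.0 61.1 | -69 -0.6 29.0 61.6 | -61 -1.4 43.0 61.5 | -45 -0.1 47.0 62.4 | -35 -1.4 47.0 64.4 | -25 -1.2 47.0 63.1 | -15 -1.0 48.0 63.9 | -5 0.0 47.0 64.6 | 5 -0.9 47.0 65.1 | 15 -1.3 47.0 65.5 | 25 -0.5 48.0 65.7 | side tip 36.5
dark saddles/pegs t [-30.3  23. ]
```

Call:
send_rows:
  rows:
    - {"dx": -1, "dy": -0.9, "dz": 6, "roll": 0, "jaw": 1}
    - {"dx": 0, "dy": 0, "dz": 9, "roll": 0, "jaw": 1}
    - {"dx": 0, "dy": 0, "dz": 8, "roll": 0, "jaw": 1}
    - {"dx": 0, "dy": 0, "dz": 4, "roll": 0, "jaw": 1}
    - {"dx": 0, "dy": 0, "dz": 2, "roll": 0, "jaw": 1}
    - {"dx": 0, "dy": 0, "dz": 1, "roll": 0, "jaw": 1}
    - {"dx": 0, "dy": 0, "dz": 0, "roll": 0, "jaw": 1}

```text
time_s: 44.25
ee_pos: [0.472, 0.0953, 0.0397]
eef_rot: [3.141, -0.004, 0.504]
force: [-0.9, 3.3, 14.9]
grip_width: 0.0139
grip_force: 60.1
```

```bash
cat >> h.py <<'E'
def park():
    o=get_obs();p=o['ee_pos'];print(o['time_s'],p,o['force'],o['moment'].round(2),o['grip_width'])
    a=np.radians(28.8);w=np.array([np.cos(a),np.sin(a)]);u=np.array([-w[1],w[0]])
    for n in('top','side'):
        c=shot(n);P=pts(c);h=cv2.cvtColor(c['frame'],cv2.COLOR_RGB2HSV).astype(int);S,V=h[...,1],h[...,2]
        d=P[...,:2]-[.5697,.1485];s=d@w*1000;t=d@u*1000;Z=P[...,2]*1000
        m=(c['z_map']>0)&(abs(t)<32)&(s>-120)&(s<55)&(abs(Z-31)<12)&(S<90)&(V>90)
        for b in list(range(-92,-60,8))+list(range(-45,34,10)):
            k=m&(abs(s-b)<5)
            if k.sum()>4: q=np.percentile(t[k],[4,96]);print(b,q.mean().round(1),np.ptp(q).round(0),np.median(Z[k]).round(1),end=' | ')
        print(n,'tip',np.percentile(s[m],99).round(1))
E
python3 -c "
from h import *
park()"
```

```text
44.25 [0.47199592 0.0952601  0.03967815] [-0.886836    3.26686342 14.87031122] [0.77 0.34 0.02] 0.013916515817377509
-25 0.4 45.0 30.5 | -15 0.2 47.0 30.3 | -5 1.5 45.0 30.5 | 5 -0.2 45.0 30.0 | 15 0.7 46.0 30.9 | 25 0.1 46.0 31.0 | top tip 34.6
-92 2.4 28.0 30.1 | -84 2.0 28.0 29.8 | -76 2.0 28.0 29.8 | -68 0.8 29.0 30.5 | -45 -0.2 61.0 30.4 | -35 1.6 48.0 31.6 | -25 0.2 46.0 30.6 | -15 1.0 47.0 30.2 | -5 0.4 47.0 31.0 | 5 0.7 45.0 31.0 | 15 0.3 45.0 30.7 | 25 -0.7 43.0 30.9 | side tip 34.5
```

Call:
send_rows:
  rows:
    - {"dx": 0, "dy": 0, "dz": -0.7, "roll": 0, "jaw": 1}
    - {"dx": 0, "dy": 0, "dz": 0, "roll": 0, "jaw": 0.6}
    - {"dx": 0, "dy": 0, "dz": 0, "roll": 0, "jaw": 0.2}
    - {"dx": 0, "dy": 0, "dz": 0, "roll": 0, "jaw": -0.2}
    - {"dx": 0, "dy": 0, "dz": 0, "roll": 0, "jaw": -0.2}
    - {"dx": 0, "dy": 0, "dz": 0, "roll": 0, "jaw": -0.2}
    - {"dx": 0, "dy": 0, "dz": 0, "roll": 0, "jaw": -0.2}
    - {"dx": 0, "dy": 0, "dz": 0, "roll": 0, "jaw": -0.2}
    - {"dx": 0, "dy": 0, "dz": -5, "roll": 0, "jaw": -0.2}
    - {"dx": 0, "dy": 0, "dz": -15, "roll": 0, "jaw": -0.2}
    - {"dx": 0, "dy": 0, "dz": -25, "roll": 0, "jaw": -0.2}
    - {"dx": 0, "dy": 0, "dz": -25, "roll": 0, "jaw": -0.2}

```text
time_s: 45.35
ee_pos: [0.4701, 0.0944, 0.11]
eef_rot: [-3.141, 0.001, 0.504]
force: [-0.5, 0.3, 0.3]
grip_width: 0.0564
grip_force: 0.0
```

Run:
```python
from h import *
park()
c=load('side');seat(c)
f=c['frame'][110:330,190:400]; cv2.imwrite('pics/end.png',cv2.resize(f,None,fx=2.7,fy=2.7,interpolation=cv2.INTER_CUBIC)[...,::-1])
```

```text
45.35 [0.47007382 0.09444177 0.11000661] [-0.52148923  0.30482098  0.30736314] [-0.02 -0.02 -0.01] 0.056382875566281784
-35 21.4 6.0 31.7 | -25 19.3 11.0 31.2 | -15 19.3 9.0 29.3 | -5 1.4 45.0 30.1 | 5 1.0 45.0 30.4 | 15 1.8 45.0 29.0 | 25 0.3 45.0 29.7 | top tip 34.6
-92 1.7 27.0 29.2 | -84 1.0 31.0 29.4 | -76 1.0 29.0 29.3 | -68 1.2 29.0 29.5 | -45 -1.4 56.0 29.7 | -35 1.9 49.0 30.7 | -25 1.4 46.0 29.2 | -15 0.5 46.0 29.4 | -5 1.5 47.0 29.2 | 5 2.0 47.0 29.4 | 15 1.3 46.0 29.4 | 25 2.1 49.0 28.8 | side tip 33.7
shield 208 s -24.0 31.8 t -29.7 29.3 mid [ 3.9 -0.2] z [61.  64.6 67.4]
```

View pics/end.png

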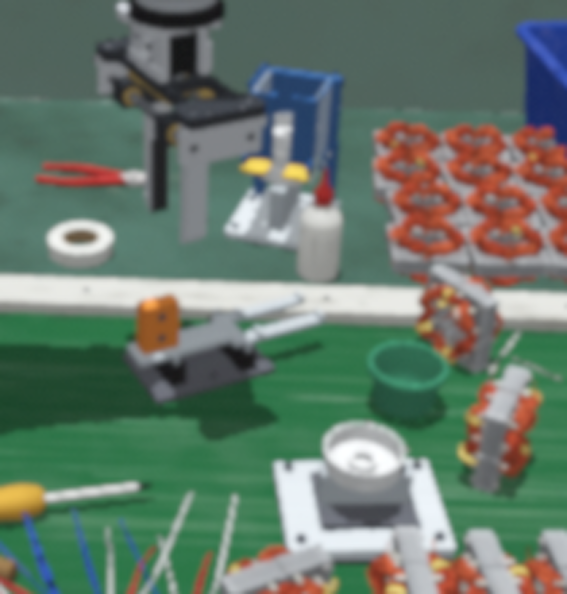

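The fork lies level on its rest and the shield sits on the nest (365,455). One last check of the stack.

Run:
```python
from h import *
a=np.radians(73);w=np.array([np.cos(a),np.sin(a)]);u=np.array([-w[1],w[0]])
for n in('side','top'):
    c=load(n);P=pts(c);h=cv2.cvtColor(c['frame'],cv2.COLOR_RGB2HSV).astype(int);d=P[...,:2]-[.583,.381];s=d@w*1000;t=d@u*1000;Z=P[...,2]*1000
    k=(c['z_map']>0)&(abs(t)<8)&(s<0)&(s>-45)
    print(n,[(z,round(float(np.median(s[k&(abs(Z-z)<4)])),1),int((k&(abs(Z-z)<4)).sum())) for z in range(56,140,8) if (k&(abs(Z-z)<4)).any()])
    m=(c['z_map']>0)&(np.hypot(s,t)<27)&(Z>100)&(Z<135)&(h[...,1]<60)
    if m.sum()>10:
        x,y,z=s[m],t[m],Z[m]
        A=np.c_[x,y,np.ones(len(x))];f=np.linalg.lstsq(A,z,rcond=None)[0];print('top plane',f.round(3),np.percentile(z,[50,90]).round(1),m.sum())
```

```text
side [(56, -36.7, 19), (64, -29.2, 17), (72, -30.8, 10), (80, -27.8, 11), (88, -27.6, 11), (96, -29.6, 12), (104, -27.2, 14), (112, -28.5, 12), (120, -29.7, 9), (136, -31.9, 1)]
top plane [ 8.10000e-02 -8.00000e-02  1.09781e+02] [107.6 117. ] 26
top [(56, -33.5, 7), (64, -34.3, 10), (72, -30.3, 1), (80, -29.8, 4), (96, -29.1, 5), (104, -12.9, 26), (112, -8.2, 10), (120, -29.3, 4)]
top plane [9.00000e-03 7.00000e-03 1.06042e+02] [105.8 109.8] 206
```

```bash
python3 -c "
from station import *
print(hand_in())"
```

```text
the job is handed in; nothing more can be done
None
```

I handed the job in at about 45 s on the robot clock: shield 1 measures flat on the nest at the pins (within about 3 mm), the other three level in the magazine, and the fork level on its rest. I dropped the fork once on the way, with its tips caught on the magazine's yellow flanges, and recovered it. I did not measure the bystanders at the end, and `hand_in()` gave no verdict.

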